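Raise and bolt the fume hood sash

TASK

Push up under the yellow ledge of the fume hood's sash and raise it until its green keeper meets the magenta stop at the height mark; press it up there with a firm 12 N or so for half a second to seat it, never over 20 N. Then push the bolt's red knob sideways, just as gently, fully home, so that the bolt locks the sash at that height. Leave the black housings, the orange supply and the screwdriver where they are, and let go of everything at the end.

Things in the scene. Friction and masses are not known exactly. Their poses are not given: they have to be found in the camera images.
- hood: Bench-top fume hood, fixed: open aluminium frame 430 mm wide (y), 400 mm high, on a 12 mm grey deck. Origin on the table, midway between the front faces of its two front posts (30 x 30 mm, at y = +200 and -200 mm, x = 0 to 30 mm). x points into the hood, away from the robot, y to the robot's left, z up; turned up to 0.22 rad about z.
- ledge (a point): Middle of the lower front edge of the sash's yellow ledge, a flat lip 220 mm wide (y), 45 mm deep (from here towards +x), 10 mm thick; axes as the hood's. Behind it stands the clear pane, 330 mm wide, 208 mm high, with a 30 mm aluminium bottom rail. Only deck and table lie under the ledge, nothing above its front 40 mm. It rides with the sash, 60 mm in front of the posts.
- sash (a joint): Height of the sash in m: 0 lowest (ledge underside 85 mm above the table), more as it rises, straight up, until the keeper meets the stop. It weighs about 0.8 kg, spring-balanced and stiff in its guides: it stays where it is left; 2 to 6 N, differing each time, push it up. The rest of a push reaches the stop.
- keeper (a point): Middle of the mouth of the keeper's hole on the sash (axes as the hood's), 41 mm above the ledge's underside, 160 mm left (+y) of its middle, 30 mm behind its front edge: a slot 15 mm high, 14 mm deep along y, between two green jaws; the keeper's top is 25.5 mm above it. When that meets the magenta stop (26 x 48 x 12 mm, above it), hole and bolt are level; the bolt enters from +y.
- unit: Bolt unit: dark clamp fixed on the left front post at a height that varies, carrying a trimmed block with the stop and the bolt. Axes as the hood's; origin 30 mm in front of the hood's origin, at the bolt axis' nominal height. The trim shifts stop, bolt and knob together up to 9 mm above or below nominal, a little different each time and not measured: find the stop by feel.
- bolt (a joint): Travel q of the steel bolt in m: 0 out, 0.030 home on a hard stop; grows as its red knob is pushed along the hood's -y with some 2.5 N; stays where left. The knob is upright, 16 mm thick, 50 mm high, its axis at unit x = -45, y = 265 mm - q, from 5 mm below to 45 mm above the bolt's axis (give or take the trim); free on its outer (+y) side. The bolt is 12 mm thick, round-nosed.
- housing_a: Black motor housing, 50 mm square, flange of 70 mm diameter on top, 87 mm high, standing on the table in front of the hood, left of the ledge; leave alone. Origin in the middle of its underside.
- housing_b: The same kind of black housing, standing on the deck inside the hood; leave alone. Origin in the middle of its underside.
- supply: Orange bench power supply, 110 x 75 x 100 mm, on the table right of the hood; leave alone. Origin in the middle of its underside.
- screwdriver: Screwdriver lying on the table in front and to the right; leave alone.

How it is judged:
By the outcome, as a careful person would: the job done as asked, in the order asked, and still so for the second after the job is handed in, with the robot touching nothing.
It also fails if it takes over 72 s, if anything falls off the work surface, if the arm or the gripper's body presses on something with over 40 N, if the wrist force passes 120 N, or if a joint passes its speed limit or range.

ROBOT

A 6-joint arm with a two-finger parallel gripper is mounted at the origin on the work surface. World frame = base frame: x ahead of the robot, y to its left, z up, the work surface at z = 0. Lengths are in m, angles in rad, forces in N, time in s.
With the tool pointing down it reaches from about 0.35 to 0.95 m from the base axis. Payload 17.4 kg.
Tool frame: the origin (TCP) lies at the very end of the fingers, on their centre line; the grasp point (between the pads) lies 19 mm behind it; z points along the fingers, y is the line along which they close (so a half turn about z gives the same grasp; the last joint's range is limited). The gripper opens to 93 mm and grips with 3 to 60 N. Pads are 15 mm wide; open, the fingers measure 128 mm over their backs; the gripper's body (75 mm by 188 mm) begins 65 mm behind the grasp point.
Start: joints at [1.102, 0.116, 1.442, -0, 1.584, -0.038], TCP at [0.282, 0.613, 0.219] pointing down, gripper open.
Joint ranges: [-2.83, 2.83], [-0.83, 2.19], [0.07, 2.5], [-1.14, 4.28], [0.01, 3], [-2.97, 2.97]. Speed limits (rad/s): [1.89, 1.89, 2.22, 3.14, 3.14, 3.14].

INTERFACE

Orientations are given as a unit quaternion [w, x, y, z].
In Python, from workcell import arm gives the robot as it stands.
- The arm moves only by the tool play_rows, never from a script. Its argument "steps" is one flat list of numbers, 7 for each row, row after row: the shift along the tool's x, y, z in cm, then the turn, a rotation vector about the tool's x, y, z in rad, then the finger opening in cm, from 0 to 9.3. A call has exactly 10 rows; each row shifts and turns the commanded pose from where the row before left it, along the tool's axes as they then stand; what a row does not reach is not made up. A row lasts 1/10 s, in which the tool goes at most 50 mm and 8.59 degrees, less where a joint would pass 70% of its speed; a pose out of reach is approached as far as the arm can. A call is refused whole if a number of a shift passes 5 or a number of a turn 0.15, either way. A call with a gripper value outside its range is refused whole. The fingers move at their own pace and stop on an object; "newtons" is the grip in N (left out, the last holds). Time passes only in rows, so rows that do not move let the fingers close, or fill a call up. It gives the time, the measured TCP pose, the force, the opening and the grip force at its end, in the units of the state.
- arm.get_state(): the state, without advancing time (a new reading comes with each control period).
- arm.read_camera(name): name is "side" or "top"; returns (picture, depth): 480x640x3 uint8, red, green, blue; 480x640 float32, m along the optical axis (not along the pixel's ray), 0 where there is no reading.
- arm.get_calibration(name): a dict with "vfov" (degrees; the focal length in pixels is half the picture's height over the tangent of half this angle, whatever the lens; pixels are square), "cx", "cy" (the principal point, pixels), "distortion" ([k1, k2, p1, p2, k3] as OpenCV has them; the pictures are not rectified), "world_to_cam" (4x4, takes a point from world to camera coordinates). Camera axes: x right, y down, z forward; pixel columns grow to the right and rows downward; lengths in m; the calibration is good to about 2 mm. A picture is of the moment at which its call begins. get_calibration takes no time and is no camera call.
- arm.hand_in(): hands the job in; it is judged then, once.
Trained networks look in the newest picture that a camera, given by its name, has taken for a name from the list of things; names that differ only in an ending like _2 or _b are one class to them, and where a whole thing is asked for, a point or a joint stands for the part that bears it (a point fixed in the world has none). Each returns a list of dicts, best first, with "confidence" (0 to 1); they miss things now and then, are a little off and sometimes report something else, mostly with a low value. They report only what shows in the picture. A call takes as long as a camera call.
- arm.search_frame(camera, label): "point" ([x, y, z] in m, in world coordinates, good to about 4 mm: the middle of the surface that is visible of it).
The state is a dict: "time": time; "q": joint angles; "qvel": joint speeds; "tau": joint torques, N m; "eef_pos": TCP position; "tool_rot": TCP orientation; "ft_force": force on the tool from outside, world axes, zero at the start; "moment": the same for the moment, N m; "width": finger opening in m; "grip_force": force on a finger pad.
Only numpy, scipy, OpenCV 4.12 (cv2) and the standard library are available. Lean on these libraries where they do the work, as an engineer would, in place of code of your own. Each camera call takes 0.05 s, during which the arm holds its last target. There are 200 camera calls.

## Working session

There is one attempt and no reset: what is moved stays moved. The work goes in short steps, Python scripts to look and compute and a tool call to move; the robot and the scene stay as the last step left them, time stands still between calls to the robot, and variables do not carry over. Pictures are saved under pics/ and viewed, at most 10 in all, crops included, and the job is handed in when it is done.

Besides the shell and the picture viewer there is one more tool, called after "Request:" by a JSON object that holds its "method" and its "body". play_rows: Moves the arm, as the interface text tells. Its arguments: {"type":"object","properties":{"steps":{"type":"array","items":{"type":"number"}},"newtons":{"type":"number"}},"required":["steps"]}

```bash
mkdir -p pics; ls; cat > h.py <<'E'
import numpy as np, cv2
from workcell import arm
def snap(n,f=None):
    p,d=arm.read_camera(n)
    if f: cv2.imwrite('pics/'+f,p[:,:,::-1])
    return p,d
def world(n,d,mask):
    c=arm.get_calibration(n); f=240/np.tan(np.radians(c['vfov']/2))
    K=np.array([[f,0,c['cx']],[0,f,c['cy']],[0,0,1]])
    v,u=np.nonzero(mask&(d>0)); z=d[v,u]
    n_=cv2.undistortPoints(np.stack([u,v],1).astype(np.float64)[:,None],K,np.array(c['distortion']))[:,0]
    P=np.c_[n_*z[:,None],z,np.ones(len(z))]
    return (np.linalg.inv(c['world_to_cam'])@P.T).T[:,:3],np.c_[u,v]
def st():
    s=arm.get_state(); print({k:np.round(s[k],4).tolist() for k in ['time','eef_pos','tool_rot','ft_force','q','width']})
    return s
E
python3 - <<'E'
from h import *
st()
for n in ['side','top']:
    snap(n,n+'1.png')
    c=arm.get_calibration(n); print(n,c['vfov'],np.linalg.inv(c['world_to_cam']).round(3).tolist())
    for l in ['hood','ledge','keeper','unit','bolt','housing_a','supply']:
        print(l,[(np.round(r['point'],3).tolist(),round(r['confidence'],2)) for r in arm.search_frame(n,l)[:3]])
E
```

```text
pics
{'time': 0.0, 'eef_pos': [0.2818, 0.6131, 0.2179], 'tool_rot': [-0.0002, 0.2137, 0.9769, -0.0006], 'ft_force': [-0.2673, 0.3595, -0.0315], 'q': [1.1022, 0.1165, 1.4423, 0.0, 1.584, -0.0378], 'width': 0.0934}
side 44.87845191445129 [[-0.981, -0.111, 0.162, 0.44], [-0.196, 0.591, -0.783, 0.653], [-0.008, -0.799, -0.601, 0.736], [0.0, 0.0, 0.0, 1.0]]
hood [([0.708, 0.165, 0.175], 0.64)]
ledge [([0.605, 0.017, 0.16], 0.7)]
keeper []
unit [([0.588, 0.22, 0.247], 0.96)]
bolt [([0.557, 0.276, 0.235], 0.96)]
housing_a [([0.695, -0.034, 0.1], 0.69), ([0.472, 0.187, 0.08], 0.56)]
supply [([0.574, -0.298, 0.078], 0.76)]
top 50.89516697247032 [[-0.016, -0.998, 0.061, 0.507], [-1.0, 0.016, 0.005, -0.079], [-0.006, -0.061, -0.998, 1.21], [0.0, 0.0, 0.0, 1.0]]
hood [([0.753, 0.012, 0.101], 0.77)]
ledge [([0.6, 0.009, 0.121], 0.6)]
keeper [([0.595, 0.009, 0.122], 0.62)]
unit [([0.587, 0.199, 0.263], 0.93), ([0.598, 0.007, 0.121], 0.62)]
bolt [([0.567, 0.266, 0.232], 0.75)]
housing_a [([0.711, -0.045, 0.092], 0.67), ([0.47, 0.17, 0.079], 0.65)]
supply [([0.571, -0.316, 0.104], 0.8)]
```

View pics/side1.png

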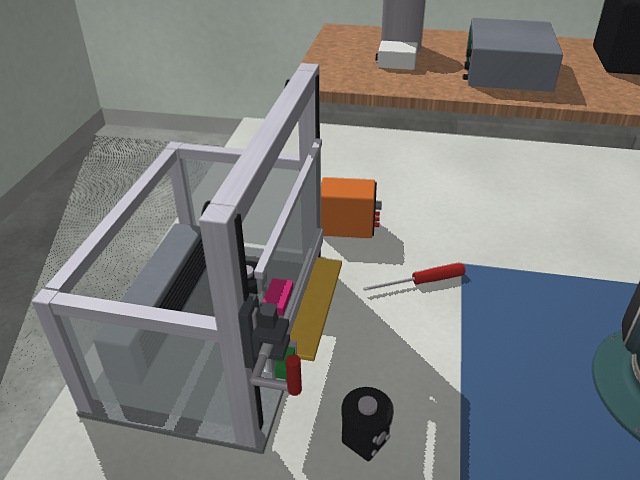

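View pics/top1.png

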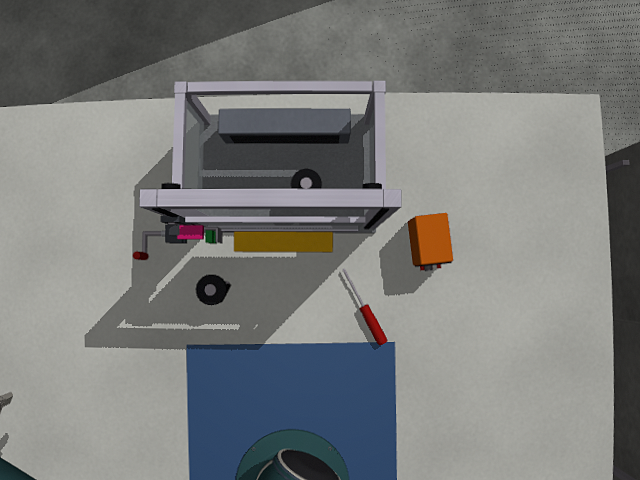

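```bash
cat > m.py <<'E'
from h import *
def meas(n):
    p,d=snap(n); hsv=cv2.cvtColor(p,cv2.COLOR_RGB2HSV)
    H,S,V=[hsv[...,i].astype(int) for i in range(3)]
    M={'yellow':(H>22)&(H<34)&(S>120)&(V>90),'green':(H>40)&(H<85)&(S>90)&(V>50),'magenta':(H>140)&(H<168)&(S>100)&(V>60),'red':((H<5)|(H>173))&(S>140)&(V>60)}
    for k,m in M.items():
        c,l,s,_=cv2.connectedComponentsWithStats(m.astype(np.uint8))
        for i in np.argsort(-s[1:,4])[:2]+1:
            if s[i,4]<25: continue
            P,uv=world(n,d,l==i)
            print(n,k,s[i].tolist(),'lo',np.percentile(P,3,0).round(3).tolist(),'med',np.median(P,0).round(3).tolist(),'hi',np.percentile(P,97,0).round(3).tolist())
            if k=='yellow':
                Q=P
                q=Q[Q[:,2]>np.percentile(Q[:,2],60)-0.004]
                r=cv2.minAreaRect(q[:,:2].astype(np.float32)*1000); print('  rect mm',np.round(r[0],1),np.round(r[1],1),round(r[2],2))
if __name__=='__main__':
    for n in ['side','top']: meas(n)
E
python3 m.py
```

```text
side green [274, 346, 21, 33, 278] lo [0.575, 0.153, 0.106] med [0.59, 0.164, 0.123] hi [0.6, 0.167, 0.157]
side green [468, 26, 4, 22, 32] lo [0.328, -1.306, 0.092] med [0.33, -1.232, 0.129] hi [0.33, -1.177, 0.134]
side magenta [262, 279, 31, 37, 664] lo [0.575, 0.148, 0.257] med [0.584, 0.171, 0.267] hi [0.6, 0.194, 0.269]
side red [412, 263, 53, 21, 629] lo [0.34, -0.214, 0.011] med [0.383, -0.19, 0.023] hi [0.425, -0.168, 0.029]
side red [286, 355, 15, 40, 506] lo [0.538, 0.267, 0.23] med [0.544, 0.277, 0.259] hi [0.551, 0.28, 0.276]
top green [205, 230, 7, 13, 76] lo [0.578, 0.154, 0.131] med [0.59, 0.16, 0.155] hi [0.605, 0.167, 0.159]
top magenta [177, 225, 27, 14, 335] lo [0.578, 0.147, 0.264] med [0.589, 0.168, 0.267] hi [0.602, 0.191, 0.27]
top red [360, 305, 27, 40, 415] lo [0.345, -0.222, 0.018] med [0.385, -0.197, 0.024] hi [0.428, -0.172, 0.029]
top red [133, 252, 7, 7, 42] lo [0.541, 0.265, 0.272] med [0.547, 0.271, 0.274] hi [0.553, 0.277, 0.278]
```

The side view shows the yellow ledge at about (320,310), the magenta stop at (278,292), the green keeper at (285,362), the red knob at (293,375), and the housing at (367,420). The top view shows the hood almost square to the robot, with the ledge at (283,242). Next I'll fix the yellow hue range and estimate the yaw.

```bash
sed -i 's/(H>22)&(H<34)&(S>120)&(V>90)/(H>16)\&(H<32)\&(S>150)\&(V>70)/' m.py
python3 - <<'E'
from m import *
import m
for n in ['side','top']:
    p,d=snap(n); hsv=cv2.cvtColor(p,cv2.COLOR_RGB2HSV); H,S,V=[hsv[...,i].astype(int) for i in range(3)]
    mk=(H>16)&(H<32)&(S>150)&(V>70)
    box=np.zeros_like(mk); 
    if n=='side': box[250:370,285:350]=1
    else: box[225:260,225:345]=1
    P,_=world(n,d,mk&box); print(n,len(P),np.percentile(P,[2,50,98],axis=0).round(4).tolist())
    # front edge & line
    ys=np.arange(-.09,.11,.02); e=[P[abs(P[:,1]-y)<.005][:,0] for y in ys]
    print([(round(y,2),round(np.percentile(x,3),4),round(np.percentile(x,97),4)) for y,x in zip(ys,e) if len(x)])
    r=cv2.minAreaRect((P[:,:2]*1000).astype(np.float32)); print(r)
    if n=='top':
        # hood front beam, z~0.4
        v=np.zeros_like(mk); v[180:215,130:410]=1
        P,_=world(n,d,v>0); P=P[(P[:,2]>.39)&(P[:,2]<.41)]
        print(len(P),cv2.minAreaRect((P[:,:2]*1000).astype(np.float32)))
    for l in ['housing_a','screwdriver']:
        print(l,[(np.round(r['point'],3).tolist(),round(r['confidence'],2)) for r in arm.search_frame(n,l)[:3]])
E
```

```text
side 2723 [[0.5551, -0.0954, 0.0949], [0.5751, 0.018, 0.0991], [0.598, 0.1149, 0.1014]]
[(np.float64(-0.09), np.float64(0.5541), np.float64(0.5952)), (np.float64(-0.07), np.float64(0.5545), np.float64(0.5957)), (np.float64(-0.05), np.float64(0.5545), np.float64(0.5965)), (np.float64(-0.03), np.float64(0.5549), np.float64(0.5969)), (np.float64(-0.01), np.float64(0.5554), np.float64(0.5972)), (np.float64(0.01), np.float64(0.5555), np.float64(0.5976)), (np.float64(0.03), np.float64(0.5562), np.float64(0.5976)), (np.float64(0.05), np.float64(0.5565), np.float64(0.5983)), (np.float64(0.07), np.float64(0.557), np.float64(0.5985)), (np.float64(0.09), np.float64(0.5572), np.float64(0.5957))]
((577.1895751953125, 7.3494873046875), (220.55006408691406, 45.02340316772461), 88.8160629272461)
housing_a [([0.472, 0.185, 0.078], 0.87), ([0.694, -0.036, 0.097], 0.73)]
screwdriver [([0.4, -0.184, 0.021], 0.61), ([0.586, 0.223, 0.247], 0.42)]
top 1905 [[0.559, -0.098, 0.0944], [0.5801, 0.0039, 0.0987], [0.6008, 0.1112, 0.1031]]
[(np.float64(-0.09), np.float64(0.5568), np.float64(0.5988)), (np.float64(
[... 181 characters left out ...]
0.01), np.float64(0.5605), np.float64(0.6002)), (np.float64(0.01), np.float64(0.5606), np.float64(0.6006)), (np.float64(0.03), np.float64(0.561), np.float64(0.6008)), (np.float64(0.05), np.float64(0.5614), np.float64(0.601)), (np.float64(0.07), np.float64(0.5616), np.float64(0.6013)), (np.float64(0.09), np.float64(0.5619), np.float64(0.6018))]
((582.93408203125, 13.105880737304688), (233.99456787109375, 49.26511764526367), 89.0091323852539)
5017 ((635.9097290039062, 5.3887786865234375), (430.7010498046875, 43.85093688964844), 89.00245666503906)
housing_a [([0.472, 0.167, 0.082], 0.97), ([0.713, -0.047, 0.095], 0.97), ([0.566, 0.265, 0.232], 0.44)]
screwdriver [([0.395, -0.191, 0.024], 0.91)]
```

Request:
{"method": "play_rows", "body": {"steps": [0,0,-5,0,0,0,0,0,0,-5,0,0,0,0,2,-2,-3,0,0,0,0,2,-4,-1,0,0,0,0,2,-4.5,0,0,0,0,0,2,-4.5,0,0,0,0,0,2,-4.5,0,0,0,0,0,0,-4.5,0,0,0,0,0,0,-4.5,0,0,0,0,0,0,-4.5,0,0,0,0,0]}}

```text
time: 2.2
eef_pos: [0.0525, 0.3535, 0.3585]
tool_rot: [-0.0, 0.214, 0.977, 0.0]
ft_force: [-0.9, -0.5, 0.7]
width: 0.0178
grip_force: 0.0
```

Request:
{"method": "play_rows", "body": {"steps": [-4.5,0.5,0,0,0,0,0,-4.5,0.5,0,0,0,0,0,-4.5,0.5,0,0,0,0,0,-4.5,0.5,0,0,0,0,0,-4.5,0.5,0,0,0,0,0,-4.5,0.5,0,0,0,0,0,-4.5,0.4,0,0,0,0,0,-3,-3.5,-1,0,0,0,0,-3,-3.5,-1,0,0,0,0,-3,-3.5,-1,0,0,0,0]}}

```text
time: 3.2
eef_pos: [0.3917, 0.1199, 0.3891]
tool_rot: [0.0, 0.214, 0.977, 0.0]
ft_force: [0.7, 0.5, -0.4]
width: 0.0008
grip_force: 0.0
```

```bash
python3 -c "
from h import *
st()"
```

```text
{'time': 3.2, 'eef_pos': [0.3917, 0.1199, 0.3891], 'tool_rot': [0.0, 0.2136, 0.9769, 0.0], 'ft_force': [0.6939, 0.4576, -0.3614], 'q': [0.2347, -0.4522, 1.6663, 0.0, 1.9274, -0.9057], 'width': 0.0008}
```

Request:
{"method": "play_rows", "body": {"steps": [0,0,0,0,0,-0.14,0,0,0,0,0,0,-0.14,0,0,0,0,0,0,-0.135,0,0,-4,0,0,0,0,0,0,-4,0,0,0,0,0,0,-4,0,0,0,0,0,0,-4,0,0,0,0,0,0,0,4,0,0,0,0,0,0,4,0,0,0,0,0,0,2,0,0,0,0]}}

```text
time: 4.2
eef_pos: [0.3883, -0.0387, 0.2855]
tool_rot: [-0.001, 0.008, 1.0, 0.0]
ft_force: [-0.0, 0.5, 1.2]
width: 0.0005
grip_force: 0.0
```

```bash
python3 - <<'E'
from h import *
s=st()
from scipy.optimize import least_squares
D=[(.1165,1.4423,np.hypot(.2818,.6131),.2179),(-.4522,1.6663,np.hypot(.3917,.1199),.3891),(s['q'][1],s['q'][2],np.hypot(*s['eef_pos'][:2]),s['eef_pos'][2])]
# unknown a1,L2,L3,e, z0=h-d
A=[];b=[]
for q2,q3,r,z in D:
    t=q2+q3
    A+=[[1,np.sin(q2),np.sin(t),np.cos(t),0],[0,np.cos(q2),np.cos(t),-np.sin(t),1]];b+=[r,z]
x=np.linalg.lstsq(np.array(A),np.array(b),rcond=None); print(x)
E
```

```text
{'time': 4.2, 'eef_pos': [0.3883, -0.0387, 0.2855], 'tool_rot': [-0.0012, 0.0085, 1.0, 0.0002], 'ft_force': [-0.032, 0.5342, 1.1625], 'q': [-0.1648, -0.5318, 1.8856, 0.0001, 1.7902, -1.7186], 'width': 0.0005}
(array([ 2.18019238e-04,  4.61019532e-01,  6.19965417e-01,  8.56295928e-02,
       -1.61773625e-01]), array([1.15853542e-08]), np.int32(5), array([2.97743389, 2.44336131, 0.35343167, 0.17316318, 0.09986727]))
```

Request:
{"method": "play_rows", "body": {"steps": [0,0,0,-0.1,0,0,0,0,0,0,-0.1,0,0,0,0,0,0,-0.1,0,0,0,0,0,0,0,0,0,0,0,0,0,0,0,0,0,0,0,0,0,0,0,0,0,0,0,0,0,0,0,0,0,0,0,0,0,0,0,0,0,0,0,0,0,0,0,0,0,0,0,0]}}

```text
time: 5.2
eef_pos: [0.389, -0.0382, 0.2887]
tool_rot: [0.001, 0.008, 0.989, 0.149]
ft_force: [0.1, 0.5, -0.4]
width: 0.0006
grip_force: 0.0
```

```bash
cat > kin.py <<'E'
from h import *
from scipy.spatial.transform import Rotation as R
from scipy.optimize import least_squares
def quat(w): return R.from_quat([w[1],w[2],w[3],w[0]])
def fk(q,p,s4=1):
    a1,L2,L3,e,h,d,o,o5=p
    # q6 sign: tool azimuth = q1-q6 when pointing down
    W=np.array([a1+L2*np.sin(q[1])+L3*np.sin(q[1]+q[2])+e*np.cos(q[1]+q[2]),o,h+L2*np.cos(q[1])+L3*np.cos(q[1]+q[2])-e*np.sin(q[1]+q[2])])
    B=R.from_euler('ZYZYZ',[q[0],q[1]+q[2],s4*q[3],q[4],q[5]])*R.from_euler('z',np.pi/2)
    # tool y radial at q6=0 when down
    W5=R.from_euler('ZYZY',[q[0],q[1]+q[2],s4*q[3],q[4]])
    return R.from_euler('z',q[0]).apply(W)+W5.apply([o5,0,d]),B
E
python3 - <<'E'
from kin import *
s=st(); 
D=[([1.1022,.1165,1.4423,0,1.584,-.0378],[.2818,.6131,.2179]),([.2347,-.4522,1.6663,0,1.9274,-.9057],[.3917,.1199,.3891]),([-.1648,-.5318,1.8856,.0001,1.7902,-1.7186],[.3883,-.0387,.2855]),(s['q'],s['eef_pos'])]
for s4 in (1,-1):
    f=lambda p:np.ravel([fk(q,p,s4)[0]-x for q,x in D])
    r=least_squares(f,[0,.46,.62,.08,.18,.34,.02,0]); print(s4,r.x.round(4),abs(r.fun).max(), np.linalg.svd(r.jac)[1].round(3))
    print((fk(s['q'],r.x,s4)[1].inv()*quat(s['tool_rot'])).as_rotvec())
E
```

```text
{'time': 5.2, 'eef_pos': [0.389, -0.0382, 0.2887], 'tool_rot': [0.0012, 0.0076, 0.9888, 0.1493], 'ft_force': [0.1109, 0.5173, -0.3617], 'q': [-0.3802, -0.4926, 1.877, 0.2915, 1.855, -1.8672], 'width': 0.0006}Traceback (most recent call last):
  File "<stdin>", line 6, in <module>
    return func(*args, **kwargs)
    vector_fun = VectorFunction(
        fun_wrapped,
    ...<6 lines>...
        workers=workers
    )
    self._update_fun()
    ~~~~~~~~~~~~~~~~^^
    self.f = self.fun_wrapped(xp_copy(self.x))
             ~~~~~~~~~~~~~~~~^^^^^^^^^^^^^^^^^
    return np.atleast_1d(self.fun(x))
                         ~~~~~~~~^^^
    return self.f(x, *self.args, **self.kwargs)
           ~~~~~~^^^^^^^^^^^^^^^^^^^^^^^^^^^^^^
  File "<stdin>", line 5, in <lambda>
  File "kin.py", line 9, in fk
    B=R.from_euler('ZYZYZ',[q[0],q[1]+q[2],s4*q[3],q[4],q[5]])*R.from_euler('z',np.pi/2)
      ~~~~~~~~~~~~^^^^^^^^^^^^^^^^^^^^^^^^^^^^^^^^^^^^^^^^^^^^
  File "scipy/spatial/transform/_rotation.pyx", line 1413, in scipy.spatial.transform._rotation.Rotation.from_euler
ValueError: Expected axis specification to be a non-empty string of upto 3 characters, got ZYZYZ
```

```bash
cat > kin.py <<'E'
from h import *
from scipy.spatial.transform import Rotation as R
from scipy.optimize import least_squares
def quat(w): return R.from_quat([w[1],w[2],w[3],w[0]])
def rz(a): return R.from_euler('z',a)
def ry(a): return R.from_euler('y',a)
def fk(q,p,s4=1):
    a1,L2,L3,e,h,d,o,o5=p; t=q[1]+q[2]
    W=np.array([a1+L2*np.sin(q[1])+L3*np.sin(t)+e*np.cos(t),o,h+L2*np.cos(q[1])+L3*np.cos(t)-e*np.sin(t)])
    W5=rz(q[0])*ry(t)*rz(s4*q[3])*ry(q[4])
    return rz(q[0]).apply(W)+W5.apply([o5,0,d]),W5*rz(q[5]-np.pi/2)*rz(np.pi/2*OFF)
OFF=0
E
cat > fit.py <<'E'
import kin; from kin import *
s=st(); 
D=[([1.1022,.1165,1.4423,0,1.584,-.0378],[.2818,.6131,.2179]),([.2347,-.4522,1.6663,0,1.9274,-.9057],[.3917,.1199,.3891]),([-.1648,-.5318,1.8856,.0001,1.7902,-1.7186],[.3883,-.0387,.2855]),(s['q'],s['eef_pos'])]
for s4 in (1,-1):
    f=lambda p:np.r_[np.ravel([fk(q,p,s4)[0]-x for q,x in D]),1e-3*p[0]]
    r=least_squares(f,[0,.46,.62,.08,.18,.34,.02,0]); print(s4,r.x.round(4).tolist(),abs(r.fun).max(), np.linalg.svd(r.jac)[1].round(3))
    for q,_ in D[3:]: print((fk(q,r.x,s4)[1].inv()*quat(s['tool_rot'])).as_rotvec())
E
python3 fit.py
```

```text
{'time': 5.2, 'eef_pos': [0.389, -0.0382, 0.2887], 'tool_rot': [0.0012, 0.0076, 0.9888, 0.1493], 'ft_force': [0.1109, 0.5173, -0.3617], 'q': [-0.3802, -0.4926, 1.877, 0.2915, 1.855, -1.8672], 'width': 0.0006}
1 [-0.0002, 0.4598, 0.6203, 0.0816, 0.1376, 0.3023, 0.0255, -0.0002] 2.95294949763103e-05 [3.966 3.458 2.004 0.46  0.202 0.186 0.117 0.058]
[ 1.18533031e-16 -3.48786850e-16  3.14159265e+00]
-1 [0.3719, 0.5482, 0.6205, 0.2409, -0.245, -0.1515, 0.0281, 0.3867] 0.02326739638420211 [3.966 3.458 2.004 0.46  0.202 0.186 0.117 0.058]
[ 0.24088557 -0.78883334  2.86382715]
```

```bash
sed -i 's/^OFF=0/OFF=2\nP=[0,.4598,.6203,.0816,.1376,.3023,.0255,0]\nLO=np.array([-2.83,-.83,.07,-1.14,.01,-2.97]);HI=np.array([2.83,2.19,2.5,4.28,3,2.97])\ndef ik(pos,rot,q0):\n    f=lambda q:np.r_[(fk(q,P)[0]-pos)*5,(fk(q,P)[1].inv()*rot).as_rotvec()]\n    return least_squares(f,np.clip(q0,LO+1e-3,HI-1e-3),bounds=(LO,HI))/' kin.py
sed -i 's/    return least_squares(f,np.clip(q0,LO+1e-3,HI-1e-3),bounds=(LO,HI))/    r=least_squares(f,np.clip(q0,LO+1e-3,HI-1e-3),bounds=(LO,HI)); return r.x,np.abs(r.fun).max()/' kin.py
cat > plan.py <<'E'
from kin import *
def rot(yaw,el):  # tool z heading yaw, elevation el; tool y horizontal to the right, x up
    z=np.array([np.cos(yaw)*np.cos(el),np.sin(yaw)*np.cos(el),np.sin(el)]); y=np.array([np.sin(yaw),-np.cos(yaw),0]); x=np.cross(y,z)
    return R.from_matrix(np.c_[x,y,z])
if __name__=='__main__':
    for pos in ([.585,0,.078],[.585,-.04,.078],[.585,0,.18],[.555,.31,.25],[.555,.27,.25]):
      for yaw in (0,.25,.45,-.3):
        for el in (-.1,0,.1):
            b=min((ik(np.array(pos),rot(yaw,el),[0,-.3,2.2,np.pi,.5,g]) for g in (-1.6,1.6)),key=lambda r:r[1])
            if b[1]<1e-2: print(pos,yaw,el,b[0].round(2),round(b[1],5))
E
python3 plan.py
```

```text
[0.585, 0, 0.078] 0.25 0.1 [-0.34  0.02  2.5   2.49  1.16 -1.21] 0.00734
[0.585, 0, 0.078] 0.45 -0.1 [-0.47 -0.12  2.45  1.98  1.04 -0.84] 0.0
[0.585, 0, 0.078] 0.45 0 [-0.47 -0.02  2.44  2.09  1.16 -0.96] 0.0
[0.585, 0, 0.078] 0.45 0.1 [-0.47  0.08  2.43  2.17  1.29 -1.06] 0.0
[0.585, 0, 0.078] -0.3 0 [ 0.22 -0.08  2.5   3.8   0.96 -1.99] 0.00958
[0.585, 0, 0.078] -0.3 0.1 [ 0.21  0.02  2.49  3.71  1.13 -1.89] 0.0
[0.585, -0.04, 0.078] 0.25 -0.1 [-0.46 -0.18  2.5   2.17  0.9  -0.91] 0.00596
[0.585, -0.04, 0.078] 0.25 0 [-0.46 -0.08  2.5   2.29  1.04 -1.05] 0.0
[0.585, -0.04, 0.078] 0.25 0.1 [-0.45  0.03  2.48  2.38  1.2  -1.15] 0.0
[0.585, -0.04, 0.078] 0.45 -0.1 [-0.57 -0.08  2.41  1.9   1.11 -0.81] 0.0
[0.585, -0.04, 0.078] 0.45 0 [-0.57  0.02  2.4   2.    1.22 -0.93] 0.0
[0.585, -0.04, 0.078] 0.45 0.1 [-0.57  0.11  2.39  2.08  1.34 -1.02] 0.0
[0.585, 0, 0.18] 0.45 -0.1 [-0.47 -0.4   2.43  1.8   0.95 -0.5 ] 0.0
[0.585, 0, 0.18] 0.45 0 [-0.47 -0.33  2.45  1.95  1.03 -0.65] 0.0
[0.585, 0, 0.18] 0.45 0.1 [-0.47 -0.24  2.45  2.08  1.13 -0.78] 0.0
[0.585, 0, 0.18] -0.3 -0.1 [ 0.21 -0.5
[... 318 characters left out ...]
555, 0.31, 0.25] 0.45 -0.1 [ 0.49 -0.54  2.4   3.34  0.18 -1.76] 0.0
[0.555, 0.31, 0.25] 0.45 0 [ 0.49 -0.5   2.42  3.25  0.36 -1.67] 0.0
[0.555, 0.31, 0.25] 0.45 0.1 [ 0.49 -0.43  2.44  3.21  0.54 -1.64] 0.0
[0.555, 0.27, 0.25] 0 0.1 [ 0.75 -0.32  2.36  4.16  0.92 -2.44] 0.0
[0.555, 0.27, 0.25] 0.25 -0.1 [ 0.56 -0.57  2.41  4.24  0.35 -2.61] 0.0
[0.555, 0.27, 0.25] 0.25 0 [ 0.56 -0.53  2.44  3.91  0.46 -2.28] 0.0
[0.555, 0.27, 0.25] 0.25 0.1 [ 0.56 -0.46  2.46  3.71  0.61 -2.08] 0.0
[0.555, 0.27, 0.25] 0.45 -0.1 [ 0.37 -0.61  2.44  2.68  0.17 -1.12] 0.0
[0.555, 0.27, 0.25] 0.45 0 [ 0.37 -0.57  2.46  2.91  0.33 -1.35] 0.0
[0.555, 0.27, 0.25] 0.45 0.1 [ 0.37 -0.5   2.48  2.99  0.51 -1.43] 0.0
```

```bash
cat > rows.py <<'E'
from plan import *
def rows_joint(q0,p0,r0,q1,n):
    """rounded rows following a joint-space line; returns list and final pose"""
    p,r=np.array(p0),r0; out=[]
    for k in range(1,n+1):
        P1,R1=fk(q0+(q1-q0)*k/n,P)
        dp=np.round(r.inv().apply(P1-p)*100,1); dr=np.round((r.inv()*R1).as_rotvec(),2)
        out.append([*dp,*dr,0]); p=p+r.apply(dp/100); r=r*R.from_rotvec(dr)
    return out,p,r
E
python3 - <<'E'
from rows import *
s=st(); q0=np.array(s['q']); Rt=rot(.45,-.15)
q=np.array([-.5,-.2,2.4,1.9,1,-.8])
for pos in ([.578,-.03,.19],[.578,-.03,.07],[.53,-.053,.065],[.50,-.067,.15],[.50,-.067,.25]):
    q,e=ik(np.array(pos),Rt,q); print(pos,q.round(3),e)
q1=q
for n in (24,):
    o,p,r=rows_joint(q0,s['eef_pos'],quat(s['tool_rot']),q1,n)
    P_=[fk(q0+(q1-q0)*k/n,P)[0].round(2).tolist() for k in range(0,n+1,4)]; print(P_, 'wrist z',[ (lambda a:(a[0]-a[1].apply([0,0,.3])).round(2).tolist())(fk(q0+(q1-q0)*k/n,P)) for k in range(0,n+1,6)])
    print('max',np.abs(o).max(0)); 
    for x in o: print([float(v) for v in x])
    print(p,(r.inv()*Rt).as_rotvec())
E
```

```text
{'time': 5.2, 'eef_pos': [0.389, -0.0382, 0.2887], 'tool_rot': [0.0012, 0.0076, 0.9888, 0.1493], 'ft_force': [0.1109, 0.5173, -0.3617], 'q': [-0.3802, -0.4926, 1.877, 0.2915, 1.855, -1.8672], 'width': 0.0006}
[0.578, -0.03, 0.19] [-0.551 -0.426  2.405  1.66   0.99  -0.391] 2.914335439641036e-15
[0.578, -0.03, 0.07] [-0.551 -0.122  2.433  1.862  1.054 -0.774] 6.189881940343867e-11
[0.53, -0.053, 0.065] [-0.692 -0.184  2.498  1.755  1.155 -0.749] 2.0233767994426444e-09
[0.5, -0.067, 0.15] [-0.796 -0.464  2.5    1.563  1.232 -0.437] 0.022401536403654804
[0.5, -0.067, 0.25] [-0.791 -0.685  2.448  1.48   1.22  -0.151] 9.177789611625187e-09
[[0.39, -0.04, 0.29], [0.41, -0.01, 0.26], [0.43, 0.0, 0.25], [0.46, 0.01, 0.25], [0.48, -0.0, 0.25], [0.49, -0.03, 0.25], [0.5, -0.07, 0.25]] wrist z [[0.39, -0.13, 0.58], [0.36, -0.16, 0.51], [0.32, -0.18, 0.44], [0.28, -0.19, 0.36], [0.23, -0.2, 0.29]]
max [0.5  1.   0.9  0.06 0.04 0.11 0.  ]
[-0.5, 0.4, 0.9, -0.04, -0.03, 0.08, 0.0]
[-0.4, 0.4, 0.9, -0.05, -0.03, 0.08, 0.0]
[-0.4, 0.5, 0.8, -0.05, -0.02, 0.08, 0.0]
[-0.3, 0.4, 0.7, -0.05, -0.02, 0.0
[... 204 characters left out ...]
1, 0.09, 0.0]
[-0.3, 0.3, 0.4, -0.05, -0.0, 0.09, 0.0]
[-0.3, 0.4, 0.4, -0.06, -0.01, 0.1, 0.0]
[-0.4, 0.4, 0.3, -0.05, 0.0, 0.09, 0.0]
[-0.3, 0.4, 0.2, -0.06, 0.01, 0.1, 0.0]
[-0.4, 0.4, 0.1, -0.06, 0.0, 0.1, 0.0]
[-0.4, 0.5, 0.1, -0.06, 0.01, 0.1, 0.0]
[-0.4, 0.5, 0.0, -0.05, 0.01, 0.1, 0.0]
[-0.4, 0.5, -0.1, -0.06, 0.01, 0.1, 0.0]
[-0.4, 0.6, -0.1, -0.06, 0.02, 0.1, 0.0]
[-0.4, 0.7, -0.1, -0.05, 0.02, 0.1, 0.0]
[-0.4, 0.7, -0.3, -0.05, 0.03, 0.11, 0.0]
[-0.3, 0.8, -0.3, -0.06, 0.02, 0.1, 0.0]
[-0.4, 0.9, -0.4, -0.05, 0.03, 0.1, 0.0]
[-0.3, 1.0, -0.4, -0.05, 0.03, 0.11, 0.0]
[-0.2, 1.0, -0.5, -0.05, 0.04, 0.1, 0.0]
[ 0.49971957 -0.0670976   0.25022245] [ 0.0011626  -0.00041694  0.00447445]
```

```bash
python3 - <<'E'
from rows import *
s=st(); q0=np.array(s['q']); Rt=rot(.6,-.15)
q=np.array([-.5,-.2,2.4,1.9,1,-.8])
for pos in ([.578,-.02,.19],[.578,-.02,.07],[.52,-.06,.065],[.51,-.067,.15],[.51,-.067,.25]):
    q,e=ik(np.array(pos),Rt,q); print(pos,q.round(3),e)
q1=q; n=20
o,p,r=rows_joint(q0,s['eef_pos'],quat(s['tool_rot']),q1,n)
print('max',np.abs(o).max(0)); 
for x in o: print([float(v) for v in x])
print(p,(r.inv()*Rt).as_rotvec())
E
```

```text
{'time': 5.2, 'eef_pos': [0.389, -0.0382, 0.2887], 'tool_rot': [0.0012, 0.0076, 0.9888, 0.1493], 'ft_force': [0.1109, 0.5173, -0.3617], 'q': [-0.3802, -0.4926, 1.877, 0.2915, 1.855, -1.8672], 'width': 0.0006}
[0.578, -0.02, 0.19] [-0.585 -0.322  2.334  1.597  1.159 -0.417] 1.8017254355129355e-12
[0.578, -0.02, 0.07] [-0.585 -0.04   2.36   1.726  1.187 -0.749] 1.592614928824787e-13
[0.52, -0.06, 0.065] [-0.769 -0.085  2.413  1.6    1.321 -0.746] 2.681214972266588e-11
[0.51, -0.067, 0.15] [-0.803 -0.322  2.412  1.522  1.351 -0.501] 1.8901427090156635e-09
[0.51, -0.067, 0.25] [-0.803 -0.508  2.349  1.469  1.37  -0.247] 1.1102230246251565e-15
max [0.6  1.2  1.1  0.07 0.05 0.12 0.  ]
[-0.6, 0.4, 1.1, -0.06, -0.02, 0.09, 0.0]
[-0.5, 0.5, 1.0, -0.05, -0.03, 0.1, 0.0]
[-0.5, 0.4, 0.9, -0.06, -0.01, 0.09, 0.0]
[-0.5, 0.4, 0.9, -0.07, -0.02, 0.1, 0.0]
[-0.4, 0.4, 0.7, -0.06, -0.01, 0.1, 0.0]
[-0.5, 0.4, 0.7, -0.06, -0.01, 0.1, 0.0]
[-0.4, 0.4, 0.6, -0.07, -0.0, 0.11, 0.0]
[-0.5, 0.4, 0.5, -0.06, -0.01, 0.1, 0.0]
[-0.4, 0.4, 0.4, -0.07, 0.01, 0.11, 0.0]
[-0.5, 0.5, 0.3, -0.06, 0.0, 0.11, 0.0]
[-0.5, 0.5, 0.2, -0.07, 0.01, 0.11, 0.0]
[-0.5, 0.5, 0.1, -0.06, 0.01, 0.11, 0.0]
[-0.5, 0.6, 0.1, -0.07, 0.02, 0.11, 0.0]
[-0.4, 0.7, -0.1, -0.06, 0.02, 0.12, 0.0]
[-0.5, 0.8, -0.2, -0.07, 0.02, 0.11, 0.0]
[-0.5, 0.8, -0.3, -0.06, 0.03, 0.12, 0.0]
[-0.4, 0.9, -0.3, -0.06, 0.04, 0.11, 0.0]
[-0.3, 1.0, -0.5, -0.06, 0.03, 0.12, 0.0]
[-0.3, 1.1, -0.5, -0.06, 0.04, 0.12, 0.0]
[-0.2, 1.2, -0.6, -0.06, 0.05, 0.12, 0.0]
[ 0.50979746 -0.06694783  0.2496795 ] [ 0.00164493 -0.00281056 -0.00451348]
```

Request:
{"method": "play_rows", "body": {"steps": [-0.6,0.4,1.1,-0.06,-0.02,0.09,0,-0.5,0.5,1.0,-0.05,-0.03,0.1,0,-0.5,0.4,0.9,-0.06,-0.01,0.09,0,-0.5,0.4,0.9,-0.07,-0.02,0.1,0,-0.4,0.4,0.7,-0.06,-0.01,0.1,0,-0.5,0.4,0.7,-0.06,-0.01,0.1,0,-0.4,0.4,0.6,-0.07,0,0.11,0,-0.5,0.4,0.5,-0.06,-0.01,0.1,0,-0.4,0.4,0.4,-0.07,0.01,0.11,0,-0.5,0.5,0.3,-0.06,0,0.11,0]}}

```text
time: 6.2
eef_pos: [0.4558, 0.005, 0.2416]
tool_rot: [-0.022, 0.477, 0.768, 0.427]
ft_force: [0.3, 0.2, 0.4]
width: 0.0006
grip_force: 0.0
```

Request:
{"method": "play_rows", "body": {"steps": [-0.5,0.5,0.2,-0.07,0.01,0.11,0,-0.5,0.5,0.1,-0.06,0.01,0.11,0,-0.5,0.6,0.1,-0.07,0.02,0.11,0,-0.4,0.7,-0.1,-0.06,0.02,0.12,0,-0.5,0.8,-0.2,-0.07,0.02,0.11,0,-0.5,0.8,-0.3,-0.06,0.03,0.12,0,-0.4,0.9,-0.3,-0.06,0.04,0.11,0,-0.3,1.0,-0.5,-0.06,0.03,0.12,0,-0.3,1.1,-0.5,-0.06,0.04,0.12,0,-0.2,1.2,-0.6,-0.06,0.05,0.12,0]}}

```text
time: 7.2
eef_pos: [0.5099, -0.0677, 0.2497]
tool_rot: [-0.195, 0.724, 0.219, 0.624]
ft_force: [0.2, 0.7, 0.5]
width: 0.0004
grip_force: 0.0
```

```bash
cat > go.py <<'E'
import sys
from rows import *
def world2tool(d):
    s=arm.get_state(); return (quat(s['tool_rot']).inv().apply(np.array(d))*100).round(2).tolist()
if __name__=='__main__':
    s=st(); T=quat(s['tool_rot']); print('z',T.apply([0,0,1]).round(3),'x',T.apply([1,0,0]).round(3)); print('err to rot(.6,-.15)',(T.inv()*rot(.6,-.15)).as_rotvec().round(3))
    for a in sys.argv[1:]: print(a,(T.inv().apply(np.array(eval(a))-s['eef_pos'])*100).round(2).tolist())
E
python3 go.py '[.51,-.067,.066]' '[.578,-.02,.066]'; python3 -c "
from h import *; snap('side','side2.png')"
```

```text
{'time': 7.2, 'eef_pos': [0.5099, -0.0677, 0.2497], 'tool_rot': [-0.1946, 0.7243, 0.2188, 0.6242], 'ft_force': [0.1752, 0.6996, 0.5135], 'q': [-0.8042, -0.5084, 2.3521, 1.4745, 1.3683, -0.2418], 'width': 0.0004}
z [ 0.819  0.555 -0.145] x [0.125 0.074 0.989]
err to rot(.6,-.15) [ 0.004 -0.005 -0.009]
[.51,-.067,.066] [-18.17, 0.11, 2.71]
[.578,-.02,.066] [-16.98, 0.02, 10.89]
```

View pics/side2.png

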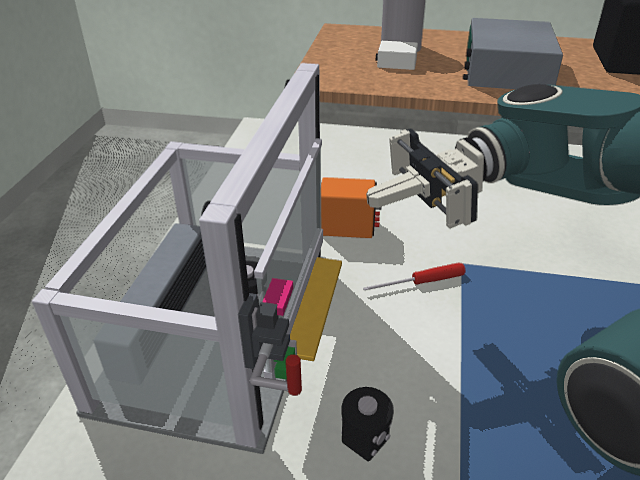

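The gripper, at (430,180), points horizontally toward the ledge and clear of everything. I'll lower it and then slide it under.

Request:
{"method": "play_rows", "body": {"steps": [-2.2,0,0.33,0,0,0,0,-2.2,0,0.33,0,0,0,0,-2.2,0,0.33,0,0,0,0,-2.2,0,0.33,0,0,0,0,-2.2,0,0.33,0,0,0,0,-2.2,0,0.33,0,0,0,0,-2.2,0,0.33,0,0,0,0,-2.0,0,0.3,0,0,0,0,-0.7,0,0.1,0,0,0,0,0,0,0,0,0,0,0]}}

```text
time: 8.25
eef_pos: [0.5095, -0.0661, 0.066]
tool_rot: [-0.194, 0.724, 0.222, 0.623]
ft_force: [-0.5, 0.7, -0.1]
width: 0.0
grip_force: 0.0
```

```bash
python3 go.py '[.578,-.02,.066]'
```

```text
{'time': 8.25, 'eef_pos': [0.5095, -0.0661, 0.066], 'tool_rot': [-0.1944, 0.7242, 0.2216, 0.6234], 'ft_force': [-0.4986, 0.7289, -0.0672], 'q': [-0.802, -0.0968, 2.4232, 1.5783, 1.3465, -0.7386], 'width': 0.0}
z [ 0.817  0.558 -0.147] x [0.125 0.079 0.989]
err to rot(.6,-.15) [ 0.001 -0.002 -0.005]
[.578,-.02,.066] [1.21, 0.05, 8.17]
```

Request:
{"method": "play_rows", "body": {"steps": [0.15,0,1.0,0,0,0,0,0.15,0,1.0,0,0,0,0,0.15,0,1.0,0,0,0,0,0.15,0,1.0,0,0,0,0,0.15,0,1.0,0,0,0,0,0.15,0,1.0,0,0,0,0,0.15,0,1.0,0,0,0,0,0.15,0,1.1,0,0,0,0,0,0,0,0,0,0,0,0,0,0,0,0,0,0]}}

```text
time: 9.25
eef_pos: [0.5772, -0.0199, 0.0664]
tool_rot: [-0.194, 0.724, 0.222, 0.624]
ft_force: [0.0, 0.5, -0.5]
width: 0.0007
grip_force: 0.0
```

Request:
{"method": "play_rows", "body": {"steps": [0.2,0,-0.03,0,0,0,0,0.2,0,-0.03,0,0,0,0,0.2,0,-0.03,0,0,0,0,0.2,0,-0.03,0,0,0,0,0.2,0,-0.03,0,0,0,0,0.2,0,-0.03,0,0,0,0,0.2,0,-0.03,0,0,0,0,0,0,0,0,0,0,0,0,0,0,0,0,0,0,0,0,0,0,0,0,0]}}

```text
time: 10.25
eef_pos: [0.5773, -0.0203, 0.0809]
tool_rot: [-0.194, 0.724, 0.221, 0.624]
ft_force: [-1.3, -0.5, -2.0]
width: 0.0002
grip_force: 0.8
```

```bash
python3 go.py '[.578,-.02,.16]'; python3 m.py | grep -E 'green|magenta|yellow'; python3 -c "
from h import *; snap('side','side3.png')"
```

```text
{'time': 10.25, 'eef_pos': [0.5773, -0.0203, 0.0809], 'tool_rot': [-0.1939, 0.7239, 0.2214, 0.6239], 'ft_force': [-1.2754, -0.4701, -2.0267], 'q': [-0.5864, -0.0703, 2.3632, 1.7187, 1.185, -0.7178], 'width': 0.0002}
z [ 0.817  0.557 -0.146] x [0.123 0.079 0.989]
err to rot(.6,-.15) [ 0.002 -0.003 -0.005]
[.578,-.02,.16] [7.84, -0.02, -1.08]
side yellow [289, 254, 53, 103, 2753] lo [0.556, -0.093, 0.103] med [0.575, 0.019, 0.107] hi [0.597, 0.114, 0.109]
side green [274, 343, 21, 33, 265] lo [0.575, 0.154, 0.114] med [0.589, 0.164, 0.13] hi [0.6, 0.167, 0.164]
side green [468, 26, 4, 22, 36] lo [0.327, -1.306, 0.096] med [0.329, -1.22, 0.129] hi [0.33, -1.162, 0.135]
side magenta [262, 279, 31, 37, 667] lo [0.575, 0.148, 0.257] med [0.585, 0.171, 0.267] hi [0.6, 0.194, 0.269]
top yellow [234, 231, 99, 21, 1937] lo [0.559, -0.097, 0.103] med [0.58, 0.003, 0.106] hi [0.6, 0.108, 0.11]
top green [205, 230, 7, 13, 74] lo [0.579, 0.153, 0.159] med [0.59, 0.16, 0.162] hi [0.602, 0.165, 0.167]
top magenta [177, 225, 27, 15, 338] lo [0.578, 0.147, 0.263] med [0.589, 0.168, 0.267] hi [0.603, 0.191, 0.27]
```

View pics/side3.png

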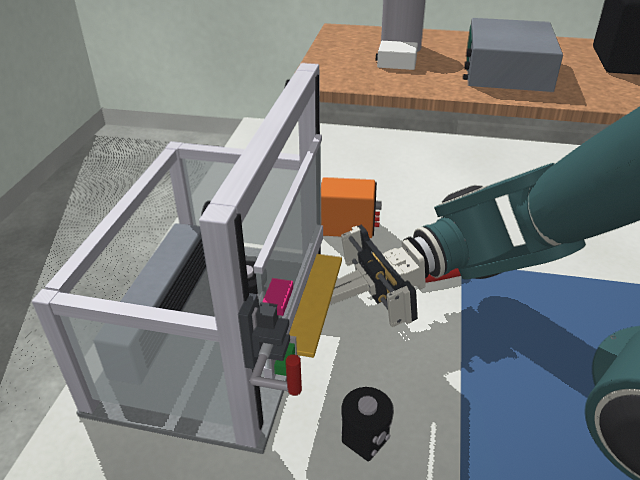

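The finger at (345,290) is under the ledge, and the sash has risen about 7 mm at roughly 2 N. I'll raise it to just short of the stop.

Request:
{"method": "play_rows", "body": {"steps": [0.85,0,-0.126,0,0,0,0,0.85,0,-0.126,0,0,0,0,0.85,0,-0.126,0,0,0,0,0.85,0,-0.126,0,0,0,0,0.85,0,-0.126,0,0,0,0,0.85,0,-0.126,0,0,0,0,0.85,0,-0.126,0,0,0,0,0.85,0,-0.126,0,0,0,0,0.85,0,-0.126,0,0,0,0,0,0,0,0,0,0,0]}}

```text
time: 11.4
eef_pos: [0.5778, -0.0208, 0.16]
tool_rot: [-0.193, 0.723, 0.222, 0.625]
ft_force: [0.2, -0.1, -0.4]
width: 0.0003
grip_force: 0.2
```

```bash
python3 go.py ; python3 m.py | grep -E 'green|magenta|yellow'
```

```text
{'time': 11.4, 'eef_pos': [0.5778, -0.0208, 0.16], 'tool_rot': [-0.1933, 0.7234, 0.2218, 0.6246], 'ft_force': [0.1562, -0.1161, -0.3636], 'q': [-0.5868, -0.2612, 2.3499, 1.6345, 1.1639, -0.4999], 'width': 0.0003}
z [ 0.818  0.557 -0.145] x [0.121 0.08  0.989]
err to rot(.6,-.15) [ 0.002 -0.004 -0.003]
side yellow [292, 216, 51, 102, 2832] lo [0.556, -0.094, 0.182] med [0.574, 0.017, 0.186] hi [0.597, 0.115, 0.188]
side green [278, 299, 16, 37, 213] lo [0.575, 0.152, 0.194] med [0.577, 0.163, 0.225] hi [0.588, 0.167, 0.243]
side green [468, 26, 4, 22, 37] lo [0.327, -1.307, 0.093] med [0.329, -1.216, 0.128] hi [0.33, -1.172, 0.134]
side magenta [262, 278, 31, 38, 670] lo [0.575, 0.149, 0.258] med [0.585, 0.17, 0.267] hi [0.6, 0.194, 0.269]
top yellow [227, 228, 107, 22, 2287] lo [0.559, -0.096, 0.182] med [0.58, 0.007, 0.186] hi [0.601, 0.108, 0.189]
top yellow [322, 273, 15, 12, 28] lo [0.488, -0.106, 0.189] med [0.5, -0.097, 0.199] hi [0.506, -0.08, 0.201]
top magenta [177, 225, 26, 14, 334] lo [0.578, 0.147, 0.264] med [0.589, 0.168, 0.267] hi [0.603, 0.19, 0.27]
```

Request:
{"method": "play_rows", "body": {"steps": [0.08,0,-0.012,0,0,0,0,0.08,0,-0.012,0,0,0,0,0.08,0,-0.012,0,0,0,0,0.08,0,-0.012,0,0,0,0,0.08,0,-0.012,0,0,0,0,0.08,0,-0.012,0,0,0,0,0.08,0,-0.012,0,0,0,0,0.08,0,-0.012,0,0,0,0,0.08,0,-0.012,0,0,0,0,0,0,0,0,0,0,0]}}

```text
time: 12.5
eef_pos: [0.5774, -0.0206, 0.1655]
tool_rot: [-0.194, 0.724, 0.221, 0.624]
ft_force: [-0.4, -0.4, -4.1]
width: -0.0003
grip_force: 2.1
```

Request:
{"method": "play_rows", "body": {"steps": [0.02,0,-0.003,0,0,0,0,0.02,0,-0.003,0,0,0,0,0.02,0,-0.003,0,0,0,0,0.02,0,-0.003,0,0,0,0,0.02,0,-0.003,0,0,0,0,0,0,0,0,0,0,0,0,0,0,0,0,0,0,0,0,0,0,0,0,0,0,0,0,0,0,0,0,0,0,0,0,0,0,0]}}

```text
time: 13.5
eef_pos: [0.5775, -0.0207, 0.1664]
tool_rot: [-0.194, 0.724, 0.221, 0.624]
ft_force: [0.7, -1.5, -4.6]
width: 0.0003
grip_force: 2.3
```

Request:
{"method": "play_rows", "body": {"steps": [0.03,0,-0.004,0,0,0,0,0.03,0,-0.004,0,0,0,0,0.03,0,-0.004,0,0,0,0,0.03,0,-0.004,0,0,0,0,0.03,0,-0.004,0,0,0,0,0,0,0,0,0,0,0,0,0,0,0,0,0,0,0,0,0,0,0,0,0,0,0,0,0,0,0,0,0,0,0,0,0,0,0]}}

```text
time: 14.5
eef_pos: [0.5775, -0.0207, 0.1679]
tool_rot: [-0.194, 0.724, 0.221, 0.624]
ft_force: [0.7, -0.3, -3.8]
width: 0.001
grip_force: 2.2
```

```bash
python3 go.py ; python3 m.py | grep -E 'green|magenta|yellow'
```

```text
{'time': 14.5, 'eef_pos': [0.5775, -0.0207, 0.1679], 'tool_rot': [-0.1938, 0.7241, 0.2214, 0.6238], 'ft_force': [0.7042, -0.3193, -3.8356], 'q': [-0.5869, -0.2794, 2.347, 1.6239, 1.1623, -0.4746], 'width': 0.001}
z [ 0.818  0.557 -0.147] x [0.124 0.079 0.989]
err to rot(.6,-.15) [ 0.002 -0.003 -0.005]
side yellow [291, 212, 52, 102, 2852] lo [0.555, -0.094, 0.189] med [0.575, 0.018, 0.194] hi [0.597, 0.115, 0.195]
side green [278, 295, 16, 37, 192] lo [0.575, 0.152, 0.2] med [0.577, 0.161, 0.217] hi [0.587, 0.167, 0.25]
side green [468, 26, 4, 22, 35] lo [0.327, -1.317, 0.093] med [0.329, -1.225, 0.128] hi [0.33, -1.171, 0.135]
side magenta [262, 279, 31, 37, 663] lo [0.575, 0.149, 0.257] med [0.585, 0.171, 0.267] hi [0.6, 0.194, 0.269]
top yellow [226, 228, 108, 22, 2300] lo [0.559, -0.096, 0.19] med [0.58, 0.005, 0.193] hi [0.6, 0.109, 0.197]
top yellow [303, 289, 14, 10, 27] lo [0.461, -0.065, 0.205] med [0.469, -0.053, 0.208] hi [0.477, -0.041, 0.21]
top magenta [177, 225, 26, 14, 334] lo [0.578, 0.147, 0.264] med [0.589, 0.168, 0.267] hi [0.603, 0.19, 0.27]
```

Request:
{"method": "play_rows", "body": {"steps": [0.03,0,-0.004,0,0,0,0,0.03,0,-0.004,0,0,0,0,0.03,0,-0.004,0,0,0,0,0.03,0,-0.004,0,0,0,0,0.03,0,-0.004,0,0,0,0,0.03,0,-0.004,0,0,0,0,0,0,0,0,0,0,0,0,0,0,0,0,0,0,0,0,0,0,0,0,0,0,0,0,0,0,0,0]}}

```text
time: 15.6
eef_pos: [0.5775, -0.0206, 0.1697]
tool_rot: [-0.194, 0.724, 0.221, 0.624]
ft_force: [-1.2, -1.1, -4.5]
width: 0.0004
grip_force: 2.2
```

Request:
{"method": "play_rows", "body": {"steps": [0.02,0,-0.003,0,0,0,0,0.02,0,-0.003,0,0,0,0,0.02,0,-0.003,0,0,0,0,0.02,0,-0.003,0,0,0,0,0.02,0,-0.003,0,0,0,0,0,0,0,0,0,0,0,0,0,0,0,0,0,0,0,0,0,0,0,0,0,0,0,0,0,0,0,0,0,0,0,0,0,0,0]}}

```text
time: 16.6
eef_pos: [0.5775, -0.0206, 0.1707]
tool_rot: [-0.194, 0.724, 0.221, 0.624]
ft_force: [-0.6, -1.7, -4.0]
width: 0.0005
grip_force: 2.3
```

Request:
{"method": "play_rows", "body": {"steps": [0.02,0,-0.003,0,0,0,0,0.02,0,-0.003,0,0,0,0,0.02,0,-0.003,0,0,0,0,0.02,0,-0.003,0,0,0,0,0.02,0,-0.003,0,0,0,0,0,0,0,0,0,0,0,0,0,0,0,0,0,0,0,0,0,0,0,0,0,0,0,0,0,0,0,0,0,0,0,0,0,0,0]}}

```text
time: 17.6
eef_pos: [0.5775, -0.0207, 0.1717]
tool_rot: [-0.194, 0.724, 0.221, 0.624]
ft_force: [-1.3, 0.1, -4.0]
width: 0.0006
grip_force: 2.3
```

Request:
{"method": "play_rows", "body": {"steps": [0.02,0,-0.003,0,0,0,0,0.02,0,-0.003,0,0,0,0,0.02,0,-0.003,0,0,0,0,0.02,0,-0.003,0,0,0,0,0.02,0,-0.003,0,0,0,0,0,0,0,0,0,0,0,0,0,0,0,0,0,0,0,0,0,0,0,0,0,0,0,0,0,0,0,0,0,0,0,0,0,0,0]}}

```text
time: 18.6
eef_pos: [0.5775, -0.0207, 0.1728]
tool_rot: [-0.194, 0.724, 0.221, 0.624]
ft_force: [-0.9, -0.7, -5.0]
width: 0.0009
grip_force: 2.3
```

Request:
{"method": "play_rows", "body": {"steps": [0.02,0,-0.003,0,0,0,0,0.02,0,-0.003,0,0,0,0,0.02,0,-0.003,0,0,0,0,0.02,0,-0.003,0,0,0,0,0.02,0,-0.003,0,0,0,0,0,0,0,0,0,0,0,0,0,0,0,0,0,0,0,0,0,0,0,0,0,0,0,0,0,0,0,0,0,0,0,0,0,0,0]}}

```text
time: 19.6
eef_pos: [0.5775, -0.0207, 0.1736]
tool_rot: [-0.194, 0.724, 0.221, 0.624]
ft_force: [0.8, -2.0, -8.5]
width: 0.0005
grip_force: 4.1
```

Request:
{"method": "play_rows", "body": {"steps": [0.01,0,-0.001,0,0,0,0,0,0,0,0,0,0,0,0.01,0,-0.001,0,0,0,0,0,0,0,0,0,0,0,0,0,0,0,0,0,0,0,0,0,0,0,0,0,0,0,0,0,0,0,0,0,0,0,0,0,0,0,0,0,0,0,0,0,0,0,0,0,0,0,0,0]}}

```text
time: 20.6
eef_pos: [0.5775, -0.0207, 0.1738]
tool_rot: [-0.194, 0.724, 0.221, 0.624]
ft_force: [1.0, -1.9, -12.6]
width: 0.0004
grip_force: 6.4
```

Request:
{"method": "play_rows", "body": {"steps": [0.004,0,0,0,0,0,0,0,0,0,0,0,0,0,0,0,0,0,0,0,0,0,0,0,0,0,0,0,0,0,0,0,0,0,0,0,0,0,0,0,0,0,0,0,0,0,0,0,0,0,0,0,0,0,0,0,0,0,0,0,0,0,0,0,0,0,0,0,0,0]}}

```text
time: 21.6
eef_pos: [0.5775, -0.0206, 0.1739]
tool_rot: [-0.194, 0.724, 0.221, 0.624]
ft_force: [0.2, -2.6, -16.3]
width: 0.0005
grip_force: 7.8
```

```bash
python3 go.py ; python3 m.py | grep -E 'green|magenta|yellow|red'; python3 -c "
from h import *; p,d=snap('side'); cv2.imwrite('pics/side4.png',cv2.resize(p[220:420,200:400,::-1],None,fx=3,fy=3))"
```

```text
{'time': 21.6, 'eef_pos': [0.5775, -0.0206, 0.1739], 'tool_rot': [-0.1938, 0.7241, 0.2213, 0.6237], 'ft_force': [0.2084, -2.6184, -16.3128], 'q': [-0.5868, -0.2917, 2.3444, 1.6172, 1.1614, -0.4581], 'width': 0.0005}
z [ 0.818  0.557 -0.147] x [0.124 0.079 0.989]
err to rot(.6,-.15) [ 0.002 -0.003 -0.005]
side yellow [289, 210, 54, 101, 2866] lo [0.556, -0.094, 0.194] med [0.575, 0.018, 0.199] hi [0.597, 0.114, 0.201]
side green [278, 294, 15, 35, 168] lo [0.575, 0.152, 0.207] med [0.577, 0.162, 0.223] hi [0.586, 0.167, 0.25]
side green [468, 26, 4, 22, 36] lo [0.327, -1.296, 0.092] med [0.33, -1.229, 0.129] hi [0.33, -1.171, 0.135]
side magenta [262, 279, 31, 37, 661] lo [0.575, 0.149, 0.258] med [0.585, 0.171, 0.267] hi [0.6, 0.194, 0.269]
side red [414, 263, 51, 21, 577] lo [0.34, -0.214, 0.009] med [0.379, -0.192, 0.022] hi [0.42, -0.168, 0.028]
side red [286, 355, 15, 40, 508] lo [0.538, 0.267, 0.23] med [0.544, 0.277, 0.259] hi [0.551, 0.28, 0.275]
top yellow [225, 228, 109, 22, 2311] lo [0.559, -0.096, 0.195] med [0.58, 0.003, 0.199] hi [0.6, 0.108, 0.202]
top yellow [302, 287, 18, 11, 35] lo [0.462, -0.071, 0.209] med [0.471, -0.055, 0.213] hi [0.481, -0.041, 0.216]
top magenta [177, 225, 26, 14, 334] lo [0.578, 0.146, 0.264] med [0.589, 0.168, 0.267] hi [0.603, 0.19, 0.271]
top red [133, 252, 7, 7, 42] lo [0.541, 0.265, 0.272] med [0.547, 0.271, 0.275] hi [0.552, 0.277, 0.278]
```

View pics/side4.png

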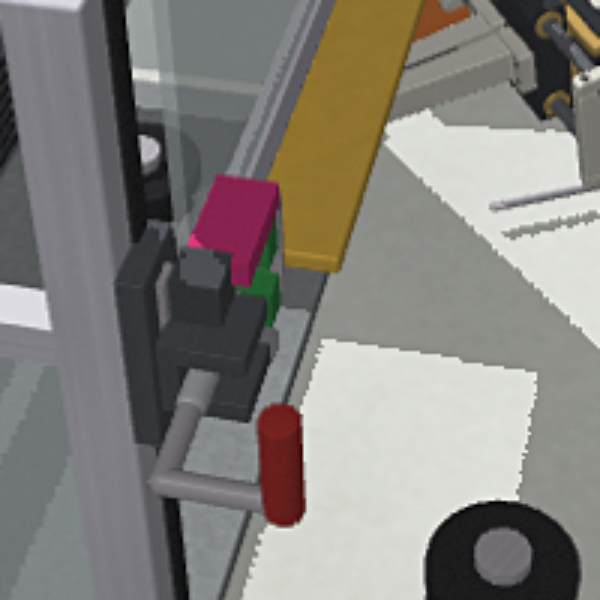

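The keeper (crop 265,290) sits against the magenta stop (240,225) and the push has been held for over 0.5 s, so I'll release it and back out.

Request:
{"method": "play_rows", "body": {"steps": [-0.1,0,0.015,0,0,0,0,-0.3,0,0.045,0,0,0,0,-0.6,0,0.09,0,0,0,0,-0.6,0,0.09,0,0,0,0,0,0,-1.5,0,0,0,0,-0.3,0,-2,0,0,0,0,-0.3,0,-2,0,0,0,0,-0.3,0,-2,0,0,0,0,-0.3,0,-1,0,0,0,0,0,0,0,0,0,0,0]}}

```text
time: 22.75
eef_pos: [0.5064, -0.0697, 0.1584]
tool_rot: [-0.193, 0.724, 0.221, 0.624]
ft_force: [0.6, 0.6, -0.7]
width: 0.0004
grip_force: 0.0
```

```bash
cat > next.py <<'E'
from rows import *
s=st(); q0=np.array(s['q']); best=None
for flip in (0,1):
    Rt=rot(0-.018,-1.0)*rz(np.pi*flip)
    for g4 in (0,np.pi):
      for g6 in (-2,0,2):
        q,e=ik(np.array([.40,.15,.42]),Rt,[.3,-.3,2,g4,.8,g6])
        if e<1e-4:
            c=np.abs(q-q0).max()
            if best is None or c<best[0]: best=(c,q,Rt)
c,q1,Rt=best; print('way',q1.round(2))
q2,e=ik(np.array([.53,.34,.30]),Rt,q1); print('hover',q2.round(2),e)
q3,e=ik(np.array([.555,.2675,.235]),Rt,q2); print('end',q3.round(2),e)
n=20; o,p,r=rows_joint(q0,s['eef_pos'],quat(s['tool_rot']),q1,n)
print([fk(q0+(q1-q0)*k/n,P)[0].round(2).tolist() for k in range(0,n+1,4)],np.abs(o).max(0))
for k in (0,10): print([float(v) for x in o[k:k+10] for v in x])
print(p,(r.inv()*Rt).as_rotvec().round(3)); print('then to hover',(Rt.inv().apply(np.array([.53,.34,.30])-p)*100).round(2))
E
python3 next.py; python3 m.py | grep -E 'side (green|yellow)'
```

```text
{'time': 22.75, 'eef_pos': [0.5064, -0.0697, 0.1584], 'tool_rot': [-0.1933, 0.7241, 0.2208, 0.6242], 'ft_force': [0.6249, 0.6038, -0.6539], 'q': [-0.8154, -0.3456, 2.4139, 1.516, 1.3618, -0.4757], 'width': 0.0004}
way [ 0.48 -0.75  1.86 -0.26  1.52 -1.12]
hover [ 0.7  -0.27  1.75 -0.39  1.23 -0.8 ] 5.551115123125783e-16
end [ 0.55 -0.32  1.9  -0.33  1.09 -0.92] 2.805820354702393e-14
[[0.51, -0.07, 0.16], [0.49, 0.05, 0.16], [0.46, 0.11, 0.18], [0.43, 0.14, 0.22], [0.42, 0.15, 0.3], [0.4, 0.15, 0.42]] [1.5  2.8  3.2  0.1  0.07 0.13 0.  ]
[0.3, -2.8, 1.8, 0.1, -0.06, -0.11, 0.0, 0.7, -2.5, 1.7, 0.1, -0.06, -0.11, 0.0, 0.9, -2.2, 1.5, 0.1, -0.06, -0.11, 0.0, 1.1, -1.9, 1.3, 0.09, -0.05, -0.12, 0.0, 1.3, -1.5, 1.0, 0.09, -0.05, -0.12, 0.0, 1.4, -1.2, 0.9, 0.09, -0.05, -0.12, 0.0, 1.5, -0.9, 0.5, 0.08, -0.05, -0.13, 0.0, 1.4, -0.5, 0.2, 0.07, -0.05, -0.12, 0.0, 1.5, -0.2, -0.1, 0.07, -0.05, -0.13, 0.0, 1.3, 0.1, -0.4, 0.07, -0.05, -0.12, 0.0]
[1.2, 0.4, -0.7, 0.05, -0.05, -0.13, 0.0, 1.0, 0.5, -1.1, 0.06, -0.05, -0.12, 0.0, 0.7, 0.7, -1.4, 0.05, -0.05, -0.12, 0.0, 0.6, 0.7, -1.7, 0.04, -0.06, -0.11, 0.0, 0.2, 0.8, -2.1, 0.05, -0.06, -0.12, 0.0, 0.0, 0.8, -2.3, 0.03, -0.07, -0.1, 0.0, -0.3, 0.7, -2.6, 0.04, -0.06, -0.11, 0.0, -0.6, 0.6, -2.8, 0.03, -0.07, -0.09, 0.0, -0.9, 0.3, -3.0, 0.03, -0.07, -0.09, 0.0, -1.1, 0.2, -3.2, 0.03, -0.07, -0.09, 0.0]
[0.39974689 0.15039098 0.42028397] [ 0.003 -0.001  0.004]
then to hover [-4.17 19.19 16.97]
side yellow [289, 210, 54, 101, 2863] lo [0.556, -0.094, 0.194] med [0.575, 0.018, 0.199] hi [0.597, 0.114, 0.201]
side green [278, 294, 15, 35, 168] lo [0.575, 0.153, 0.207] med [0.577, 0.162, 0.222] hi [0.587, 0.167, 0.251]
side green [468, 26, 4, 22, 36] lo [0.327, -1.307, 0.093] med [0.33, -1.23, 0.129] hi [0.33, -1.172, 0.135]
```

Request:
{"method": "play_rows", "body": {"steps": [1.5,0,-0.3,0,0,0,0,2,0,-0.4,0,0,0,0,2,0,-0.4,0,0,0,0,2,0,-0.4,0,0,0,0,1.5,0,-0.3,0,0,0,0,0.7,0,-0.1,0,0,0,0,0,0,0,0,0,0,0,0,0,0,0,0,0,0,0,0,0,0,0,0,0,0,0,0,0,0,0,0]}}

```text
time: 23.85
eef_pos: [0.503, -0.0717, 0.2563]
tool_rot: [-0.194, 0.724, 0.221, 0.624]
ft_force: [-0.5, -0.0, 0.3]
width: 0.0003
grip_force: 0.0
```

```bash
python3 next.py
```

```text
{'time': 23.85, 'eef_pos': [0.503, -0.0717, 0.2563], 'tool_rot': [-0.1943, 0.7243, 0.221, 0.6236], 'ft_force': [-0.4819, -0.0038, 0.3076], 'q': [-0.8264, -0.5236, 2.3489, 1.4631, 1.3935, -0.2284], 'width': 0.0003}
way [ 0.48 -0.75  1.86 -0.26  1.52 -1.12]
hover [ 0.7  -0.27  1.75 -0.39  1.23 -0.8 ] 5.551115123125783e-16
end [ 0.55 -0.32  1.9  -0.33  1.09 -0.92] 2.805820354702393e-14
[[0.5, -0.07, 0.26], [0.49, 0.04, 0.24], [0.45, 0.1, 0.24], [0.43, 0.13, 0.26], [0.41, 0.14, 0.32], [0.4, 0.15, 0.42]] [1.3  2.7  2.5  0.09 0.07 0.13 0.  ]
[-0.2, -2.7, 1.8, 0.08, -0.07, -0.11, 0.0, 0.1, -2.5, 1.7, 0.09, -0.07, -0.11, 0.0, 0.4, -2.2, 1.5, 0.08, -0.06, -0.11, 0.0, 0.7, -2.0, 1.3, 0.08, -0.06, -0.12, 0.0, 0.9, -1.6, 1.1, 0.08, -0.06, -0.12, 0.0, 1.1, -1.4, 0.8, 0.07, -0.05, -0.12, 0.0, 1.1, -1.1, 0.7, 0.07, -0.05, -0.12, 0.0, 1.2, -0.7, 0.3, 0.07, -0.05, -0.13, 0.0, 1.3, -0.5, 0.1, 0.06, -0.05, -0.13, 0.0, 1.1, -0.1, -0.2, 0.05, -0.04, -0.13, 0.0]
[1.1, 0.0, -0.4, 0.06, -0.05, -0.12, 0.0, 0.9, 0.3, -0.8, 0.04, -0.05, -0.13, 0.0, 0.7, 0.5, -1.0, 0.05, -0.04, -0.12, 0.0, 0.6, 0.6, -1.3, 0.04, -0.06, -0.13, 0.0, 0.3, 0.6, -1.5, 0.04, -0.05, -0.12, 0.0, -0.0, 0.7, -1.8, 0.04, -0.05, -0.11, 0.0, -0.3, 0.7, -2.0, 0.03, -0.06, -0.12, 0.0, -0.5, 0.6, -2.2, 0.03, -0.06, -0.1, 0.0, -0.7, 0.5, -2.4, 0.03, -0.06, -0.11, 0.0, -1.0, 0.2, -2.5, 0.03, -0.06, -0.1, 0.0]
[0.39972334 0.1495589  0.42008211] [0.003 0.002 0.003]
then to hover [-4.18 19.28 16.96]
```

Request:
{"method": "play_rows", "body": {"steps": [-0.2,-2.7,1.8,0.08,-0.06,-0.11,0,0.1,-2.5,1.7,0.08,-0.06,-0.11,0,0.4,-2.2,1.5,0.08,-0.06,-0.11,0,0.7,-2.0,1.3,0.07,-0.06,-0.11,0,0.9,-1.6,1.1,0.07,-0.06,-0.11,0,1.1,-1.4,0.8,0.07,-0.05,-0.12,0,1.1,-1.1,0.7,0.07,-0.05,-0.12,0,1.2,-0.7,0.3,0.06,-0.05,-0.12,0,1.3,-0.5,0.1,0.06,-0.05,-0.12,0,1.1,-0.1,-0.2,0.05,-0.04,-0.13,0]}}

```text
time: 24.85
eef_pos: [0.4429, 0.1235, 0.2483]
tool_rot: [-0.002, 0.5, 0.801, 0.33]
ft_force: [-0.3, 0.0, 0.2]
width: 0.0009
grip_force: 0.0
```

Request:
{"method": "play_rows", "body": {"steps": [1.1,0,-0.4,0.06,-0.05,-0.12,0,0.9,0.3,-0.8,0.04,-0.05,-0.13,0,0.7,0.5,-1.0,0.05,-0.04,-0.12,0,0.6,0.6,-1.3,0.04,-0.06,-0.13,0,0.3,0.6,-1.5,0.04,-0.05,-0.12,0,0,0.7,-1.8,0.04,-0.05,-0.11,0,-0.3,0.7,-2.0,0.03,-0.06,-0.12,0,-0.5,0.6,-2.2,0.03,-0.06,-0.1,0,-0.7,0.5,-2.4,0.03,-0.06,-0.11,0,-1.0,0.2,-2.5,0.03,-0.06,-0.1,0]}}

```text
time: 25.85
eef_pos: [0.4024, 0.1477, 0.4234]
tool_rot: [0.288, 0.035, 0.957, 0.006]
ft_force: [-0.5, -0.8, -0.5]
width: 0.0004
grip_force: 0.0
```

```bash
cat > g2.py <<'E'
from rows import *
import sys
s=st(); T=quat(s['tool_rot']); Rt=rot(-.018,-1.0)*(rz(np.pi) if (T.inv()*rot(-.018,-1.0)).magnitude()>1.5 else rz(0))
print('turn',(T.inv()*Rt).as_rotvec().round(3),'y',T.apply([0,1,0]).round(3))
p=s['eef_pos']
for a in sys.argv[1:]: print(a,(Rt.inv().apply(np.array(eval(a))-p)*100).round(2).tolist()); p=np.array(eval(a))
E
python3 g2.py '[.50,.34,.32]' '[.555,.34,.235]'
```

```text
{'time': 25.85, 'eef_pos': [0.4024, 0.1477, 0.4234], 'tool_rot': [0.2883, 0.0346, 0.9569, 0.0056], 'ft_force': [-0.5047, -0.8036, -0.4724], 'q': [0.4775, -0.7515, 1.8631, -0.2656, 1.5045, -1.0751], 'width': 0.0004}
turn [ 0.001  0.014 -0.054] y [0.063 0.998 0.031]
[.50,.34,.32] [-2.34, 19.4, 13.79]
[.555,.34,.235] [-0.03, 0.1, 10.12]
```

Request:
{"method": "play_rows", "body": {"steps": [0,0,0,0,0.014,-0.054,0,-0.3,2.5,1.7,0,0,0,0,-0.35,2.8,2.0,0,0,0,0,-0.35,2.8,2.0,0,0,0,0,-0.35,2.8,2.0,0,0,0,0,-0.35,2.8,2.0,0,0,0,0,-0.3,2.8,2.0,0,0,0,0,-0.3,2.7,1.9,0,0,0,0,0,0,0,0,0,0,0,0,0,0,0,0,0,0]}}

```text
time: 26.85
eef_pos: [0.4991, 0.3382, 0.3206]
tool_rot: [0.28, 0.01, 0.96, -0.001]
ft_force: [0.6, -0.6, 0.1]
width: 0.0007
grip_force: 0.0
```

Request:
{"method": "play_rows", "body": {"steps": [0,0,1.2,0,0,0,0,0,0,1.2,0,0,0,0,0,0,1.2,0,0,0,0,0,0,1.2,0,0,0,0,0,0,1.2,0,0,0,0,0,0,1.2,0,0,0,0,0,0,1.2,0,0,0,0,0,0,1.0,0,0,0,0,0,0,0.7,0,0,0,0,0,0,0,0,0,0,0]}}

```text
time: 27.85
eef_pos: [0.5539, 0.3371, 0.2355]
tool_rot: [0.28, 0.011, 0.96, -0.001]
ft_force: [0.8, 0.2, 0.6]
width: 0.0005
grip_force: 0.0
```

```bash
python3 g2.py '[.555,.30,.235]' '[.5545,.2675,.235]'; python3 -c "
from h import *; p,d=snap('side'); cv2.imwrite('pics/side5.png',cv2.resize(p[200:420,180:440,::-1],None,fx=2.5,fy=2.5))"
```

```text
{'time': 27.85, 'eef_pos': [0.5539, 0.3371, 0.2355], 'tool_rot': [0.2805, 0.0108, 0.9598, -0.001], 'ft_force': [0.8257, 0.2478, 0.633], 'q': [0.6656, -0.2215, 1.8155, -0.3864, 1.1175, -0.7882], 'width': 0.0005}
turn [ 0.002 -0.002 -0.005] y [0.021 1.    0.004]
[.555,.30,.235] [-0.12, -3.7, 0.14]
[.5545,.2675,.235] [-0.01, -3.25, 0.0]
```

View pics/side5.png

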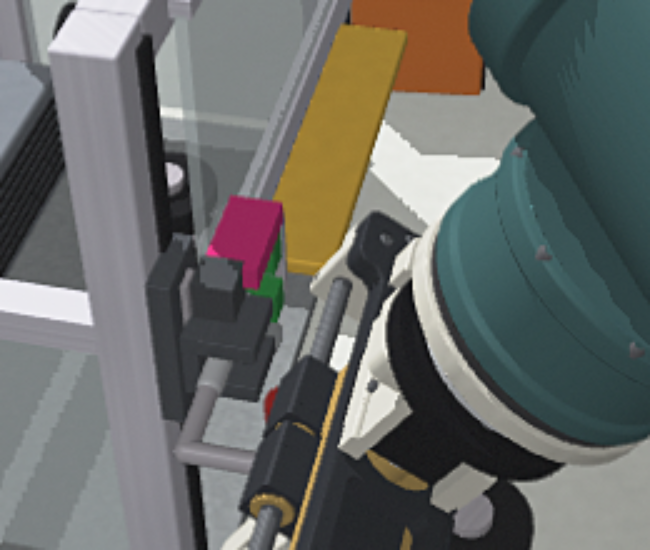

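The gripper hides the knob, at (270,405), from the side. The finger is outboard of it and the body clears the unit, so I'll slide in along -y.

Request:
{"method": "play_rows", "body": {"steps": [0,-0.4,0,0,0,0,0,0,-0.4,0,0,0,0,0,0,-0.4,0,0,0,0,0,0,-0.4,0,0,0,0,0,0,-0.4,0,0,0,0,0,0,-0.4,0,0,0,0,0,0,-0.4,0,0,0,0,0,0,-0.3,0,0,0,0,0,0,-0.2,0,0,0,0,0,0,0,0,0,0,0,0]}}

```text
time: 28.9
eef_pos: [0.553, 0.304, 0.2366]
tool_rot: [0.281, 0.011, 0.96, -0.001]
ft_force: [0.4, 0.9, 0.4]
width: 0.0004
grip_force: 0.0
```

Request:
{"method": "play_rows", "body": {"steps": [0,-0.1,0,0,0,0,0,0,-0.1,0,0,0,0,0,0,-0.1,0,0,0,0,0,0,-0.1,0,0,0,0,0,0,-0.1,0,0,0,0,0,0,-0.1,0,0,0,0,0,0,-0.1,0,0,0,0,0,0,-0.1,0,0,0,0,0,0,-0.1,0,0,0,0,0,0,0,0,0,0,0,0]}}

```text
time: 29.9
eef_pos: [0.5528, 0.2952, 0.2365]
tool_rot: [0.281, 0.011, 0.96, -0.001]
ft_force: [-0.5, -0.0, 0.3]
width: 0.0001
grip_force: 0.0
```

```bash
python3 g2.py; python3 m.py | grep -E 'red|green'
```

```text
{'time': 29.9, 'eef_pos': [0.5528, 0.2952, 0.2365], 'tool_rot': [0.281, 0.0108, 0.9596, -0.0006], 'ft_force': [-0.5277, -0.0475, 0.2617], 'q': [0.5997, -0.2866, 1.8671, -0.3548, 1.1048, -0.8618], 'width': 0.0001}
turn [ 0.002 -0.001 -0.005] y [0.021 1.    0.005]
side green [278, 294, 15, 35, 168] lo [0.575, 0.152, 0.207] med [0.577, 0.162, 0.223] hi [0.587, 0.167, 0.251]
side green [468, 26, 4, 22, 38] lo [0.327, -1.305, 0.094] med [0.329, -1.21, 0.129] hi [0.33, -1.164, 0.135]
side red [286, 355, 8, 21, 73] lo [0.544, 0.267, 0.259] med [0.549, 0.278, 0.271] hi [0.551, 0.28, 0.276]
top red [360, 305, 27, 40, 420] lo [0.345, -0.222, 0.017] med [0.385, -0.197, 0.024] hi [0.427, -0.173, 0.029]
top red [133, 252, 7, 7, 45] lo [0.541, 0.265, 0.271] med [0.547, 0.271, 0.275] hi [0.553, 0.277, 0.278]
```

Request:
{"method": "play_rows", "body": {"steps": [0,-0.15,0,0,0,0,0,0,-0.15,0,0,0,0,0,0,-0.15,0,0,0,0,0,0,-0.15,0,0,0,0,0,0,-0.15,0,0,0,0,0,0,-0.15,0,0,0,0,0,0,-0.15,0,0,0,0,0,0,-0.15,0,0,0,0,0,0,-0.15,0,0,0,0,0,0,0,0,0,0,0,0]}}

```text
time: 31.0
eef_pos: [0.5525, 0.2815, 0.2364]
tool_rot: [0.281, 0.011, 0.96, -0.001]
ft_force: [-0.7, 0.9, 0.0]
width: 0.0006
grip_force: 0.7
```

```bash
python3 g2.py; python3 m.py | grep -E 'red'
```

```text
{'time': 31.0, 'eef_pos': [0.5525, 0.2815, 0.2364], 'tool_rot': [0.281, 0.0109, 0.9596, -0.0007], 'ft_force': [-0.7319, 0.9038, 0.0482], 'q': [0.5768, -0.3064, 1.8828, -0.3435, 1.101, -0.8875], 'width': 0.0006}
turn [ 0.002 -0.001 -0.005] y [0.021 1.    0.005]
side red [289, 346, 10, 20, 85] lo [0.542, 0.255, 0.259] med [0.549, 0.265, 0.272] hi [0.551, 0.267, 0.276]
top red [360, 305, 27, 40, 421] lo [0.345, -0.222, 0.018] med [0.385, -0.197, 0.024] hi [0.427, -0.172, 0.029]
top red [139, 252, 8, 7, 46] lo [0.541, 0.252, 0.271] med [0.547, 0.258, 0.275] hi [0.552, 0.265, 0.278]
```

Request:
{"method": "play_rows", "body": {"steps": [0,-0.15,0,0,0,0,0,0,-0.15,0,0,0,0,0,0,-0.15,0,0,0,0,0,0,-0.15,0,0,0,0,0,0,-0.15,0,0,0,0,0,0,-0.15,0,0,0,0,0,0,-0.1,0,0,0,0,0,0,-0.1,0,0,0,0,0,0,-0.1,0,0,0,0,0,0,0,0,0,0,0,0]}}

```text
time: 32.1
eef_pos: [0.5523, 0.2696, 0.2364]
tool_rot: [0.281, 0.011, 0.96, -0.001]
ft_force: [-0.0, 1.7, 0.5]
width: 0.0003
grip_force: 0.8
```

Request:
{"method": "play_rows", "body": {"steps": [0,-0.04,0,0,0,0,0,0,-0.04,0,0,0,0,0,0,-0.04,0,0,0,0,0,0,-0.04,0,0,0,0,0,0,-0.04,0,0,0,0,0,0,0,0,0,0,0,0,0,0,0,0,0,0,0,0,0,0,0,0,0,0,0,0,0,0,0,0,0,0,0,0,0,0,0,0]}}

```text
time: 33.1
eef_pos: [0.5522, 0.2677, 0.2363]
tool_rot: [0.281, 0.011, 0.96, -0.001]
ft_force: [-0.0, 2.2, 0.9]
width: 0.0006
grip_force: 0.9
```

```bash
python3 g2.py; python3 m.py | grep -E 'red'
```

```text
{'time': 33.1, 'eef_pos': [0.5522, 0.2677, 0.2363], 'tool_rot': [0.281, 0.0108, 0.9597, -0.0006], 'ft_force': [-0.0069, 2.163, 0.895], 'q': [0.5526, -0.3261, 1.8981, -0.3311, 1.0971, -0.9149], 'width': 0.0006}
turn [ 0.002 -0.001 -0.005] y [0.021 1.    0.005]
side red [293, 336, 9, 21, 98] lo [0.542, 0.241, 0.257] med [0.548, 0.25, 0.271] hi [0.551, 0.253, 0.276]
top red [360, 305, 27, 40, 421] lo [0.345, -0.222, 0.017] med [0.385, -0.197, 0.023] hi [0.428, -0.173, 0.029]
top red [147, 252, 7, 7, 45] lo [0.541, 0.239, 0.262] med [0.546, 0.244, 0.274] hi [0.552, 0.254, 0.277]
```

Request:
{"method": "play_rows", "body": {"steps": [0,-0.03,0,0,0,0,0,0,-0.03,0,0,0,0,0,0,-0.03,0,0,0,0,0,0,-0.03,0,0,0,0,0,0,-0.03,0,0,0,0,0,0,0,0,0,0,0,0,0,0,0,0,0,0,0,0,0,0,0,0,0,0,0,0,0,0,0,0,0,0,0,0,0,0,0,0]}}

```text
time: 34.2
eef_pos: [0.5522, 0.2662, 0.2364]
tool_rot: [0.281, 0.011, 0.96, -0.001]
ft_force: [0.1, 1.9, 2.9]
width: 0.0004
grip_force: 0.9
```

Request:
{"method": "play_rows", "body": {"steps": [0,-0.01,0,0,0,0,0,0,-0.01,0,0,0,0,0,0,-0.01,0,0,0,0,0,0,-0.01,0,0,0,0,0,0,-0.01,0,0,0,0,0,0,0,0,0,0,0,0,0,0,0,0,0,0,0,0,0,0,0,0,0,0,0,0,0,0,0,0,0,0,0,0,0,0,0,0]}}

```text
time: 35.2
eef_pos: [0.5522, 0.2658, 0.2363]
tool_rot: [0.281, 0.011, 0.96, -0.001]
ft_force: [-0.3, 2.9, 1.6]
width: 0.001
grip_force: 1.2
```

Request:
{"method": "play_rows", "body": {"steps": [0,-0.01,0,0,0,0,0,0,-0.01,0,0,0,0,0,0,-0.01,0,0,0,0,0,0,-0.01,0,0,0,0,0,0,-0.01,0,0,0,0,0,0,0,0,0,0,0,0,0,0,0,0,0,0,0,0,0,0,0,0,0,0,0,0,0,0,0,0,0,0,0,0,0,0,0,0]}}

```text
time: 36.2
eef_pos: [0.5521, 0.2653, 0.2363]
tool_rot: [0.281, 0.011, 0.96, -0.001]
ft_force: [0.9, 2.4, 1.0]
width: 0.0007
grip_force: 1.1
```

Request:
{"method": "play_rows", "body": {"steps": [0,-0.01,0,0,0,0,0,0,-0.01,0,0,0,0,0,0,-0.01,0,0,0,0,0,0,-0.01,0,0,0,0,0,0,0,0,0,0,0,0,0,0,0,0,0,0,0,0,0,0,0,0,0,0,0,0,0,0,0,0,0,0,0,0,0,0,0,0,0,0,0,0,0,0,0]}}

```text
time: 37.2
eef_pos: [0.5521, 0.265, 0.2364]
tool_rot: [0.281, 0.011, 0.96, -0.0]
ft_force: [-0.9, 5.2, 0.9]
width: 0.0005
grip_force: 2.6
```

Force is rising at the hard stop, so I'll add a little more.

Request:
{"method": "play_rows", "body": {"steps": [0,-0.01,0,0,0,0,0,0,-0.01,0,0,0,0,0,0,-0.01,0,0,0,0,0,0,0,0,0,0,0,0,0,0,0,0,0,0,0,0,0,0,0,0,0,0,0,0,0,0,0,0,0,0,0,0,0,0,0,0,0,0,0,0,0,0,0,0,0,0,0,0,0,0]}}

```text
time: 38.2
eef_pos: [0.5521, 0.2649, 0.2364]
tool_rot: [0.281, 0.011, 0.96, -0.0]
ft_force: [0.5, 7.7, 1.6]
width: 0.0008
grip_force: 3.5
```

```bash
python3 g2.py; python3 m.py | grep -E 'red|yellow'
```

```text
{'time': 38.2, 'eef_pos': [0.5521, 0.2649, 0.2364], 'tool_rot': [0.281, 0.0107, 0.9596, -0.0002], 'ft_force': [0.4833, 7.7422, 1.5593], 'q': [0.5472, -0.3306, 1.9014, -0.3276, 1.0958, -0.9214], 'width': 0.0008}
turn [ 0.003 -0.001 -0.005] y [0.021 1.    0.006]
side yellow [289, 210, 54, 100, 2630] lo [0.556, -0.095, 0.196] med [0.576, 0.01, 0.199] hi [0.597, 0.113, 0.201]
side red [293, 334, 10, 20, 94] lo [0.542, 0.239, 0.26] med [0.547, 0.248, 0.273] hi [0.551, 0.25, 0.276]
top yellow [225, 228, 109, 22, 2307] lo [0.559, -0.096, 0.195] med [0.58, 0.004, 0.199] hi [0.6, 0.108, 0.202]
top yellow [97, 273, 45, 2, 77] lo [0.511, 0.238, 0.34] med [0.511, 0.271, 0.344] hi [0.513, 0.312, 0.347]
top red [360, 305, 27, 40, 420] lo [0.345, -0.222, 0.018] med [0.385, -0.197, 0.024] hi [0.427, -0.172, 0.029]
top red [148, 252, 7, 7, 43] lo [0.541, 0.237, 0.27] med [0.546, 0.242, 0.274] hi [0.552, 0.248, 0.278]
```

Request:
{"method": "play_rows", "body": {"steps": [0,-0.01,0,0,0,0,0,0,0,0,0,0,0,0,0,0,0,0,0,0,0,0,0,0,0,0,0,0,0,0,0,0,0,0,0,0,0,0,0,0,0,0,0,0,0,0,0,0,0,0,0,0,0,0,0,0,0,0,0,0,0,0,0,0,0,0,0,0,0,0]}}

```text
time: 39.3
eef_pos: [0.5521, 0.2649, 0.2364]
tool_rot: [0.281, 0.011, 0.96, -0.0]
ft_force: [0.3, 8.2, 2.5]
width: 0.0006
grip_force: 3.9
```

Request:
{"method": "play_rows", "body": {"steps": [0,0.1,0,0,0,0,0,0,0.3,0,0,0,0,0,0,1,0,0,0,0,0,0,1.5,0,0,0,0,0,0,1.5,0,0,0,0,0,0,1.5,-1,0,0,0,0,0,0,-3,0,0,0,0,0,0,-3,0,0,0,0,0,0,-3,0,0,0,0,0,0,-2,0,0,0,0]}}

```text
time: 40.3
eef_pos: [0.4878, 0.3256, 0.3397]
tool_rot: [0.282, 0.011, 0.959, 0.0]
ft_force: [0.5, 0.1, 0.1]
width: 0.0007
grip_force: 0.0
```

```bash
python3 g2.py; python3 m.py | grep -E 'red|yellow|green'; python3 -c "
from h import *; p,d=snap('side'); cv2.imwrite('pics/side6.png',cv2.resize(p[200:420,180:440,::-1],None,fx=2.5,fy=2.5))
for l in ['housing_a','supply']: print(l,[np.round(r['point'],3).tolist() for r in arm.search_frame('side',l)[:2]])"
```

```text
{'time': 40.3, 'eef_pos': [0.4878, 0.3256, 0.3397], 'tool_rot': [0.2815, 0.0105, 0.9595, 0.0], 'ft_force': [0.4941, 0.0847, 0.141], 'q': [0.7346, -0.3666, 1.7631, -0.3876, 1.3233, -0.7996], 'width': 0.0007}
turn [ 0.004 -0.    -0.005] y [0.02  1.    0.006]
side yellow [289, 210, 54, 101, 2863] lo [0.556, -0.094, 0.195] med [0.575, 0.018, 0.199] hi [0.597, 0.115, 0.201]
side green [283, 294, 10, 35, 157] lo [0.575, 0.153, 0.207] med [0.577, 0.161, 0.222] hi [0.584, 0.167, 0.252]
side green [468, 26, 4, 23, 40] lo [0.327, -1.304, 0.091] med [0.329, -1.217, 0.128] hi [0.33, -1.168, 0.134]
side red [293, 334, 15, 40, 488] lo [0.537, 0.238, 0.229] med [0.543, 0.248, 0.258] hi [0.55, 0.25, 0.276]
top yellow [225, 228, 109, 22, 2307] lo [0.559, -0.096, 0.195] med [0.58, 0.004, 0.199] hi [0.6, 0.108, 0.202]
top yellow [31, 315, 50, 3, 103] lo [0.445, 0.299, 0.446] med [0.446, 0.324, 0.45] hi [0.448, 0.374, 0.454]
top red [360, 305, 27, 40, 415] lo [0.345, -0.222, 0.017] med [0.385, -0.197, 0.024] hi [0.428, -0.174, 0.029]
top red [148, 252, 7, 7, 41] lo [0.541, 0.236, 0.272] med [0.546, 0.241, 0.275] hi [0.552, 0.248, 0.278]
housing_a [[0.476, 0.188, 0.076], [0.691, -0.036, 0.099]]
supply [[0.568, -0.295, 0.084]]
```

View pics/side6.png

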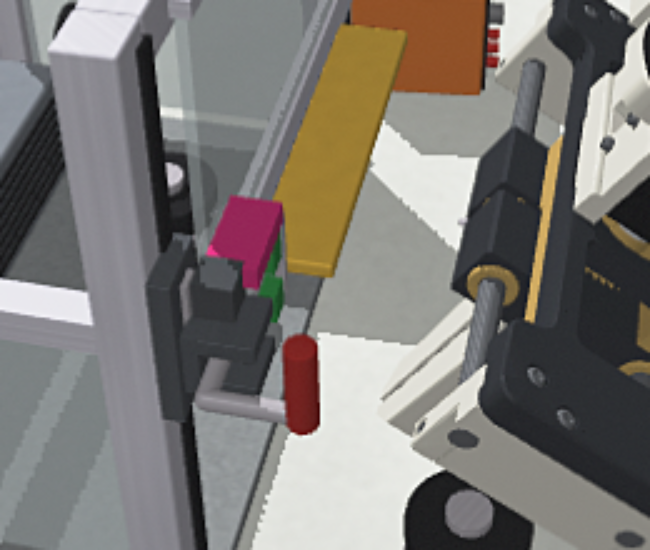

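The knob at (300,385) is 30 mm further in, the keeper at (270,290) is still against the stop, and the arm is clear of everything. I'm handing in.

```bash
python3 -c "
from workcell import arm; print(arm.hand_in())"
```

```text
the job is handed in; nothing more can be done
None
```

I raised the sash to its stop and pressed it there at 12.6 to 16.3 N for over half a second, then pushed the bolt's knob 30 mm home at about 8 N; the arm touches nothing, and I handed the job in at about 41 s (no verdict was returned).

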